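# Put the beads away and shut the lapped cupboard doors

## Task

Craft time is over: with the scoop, not with the fingers, scoop all the wooden beads out of the smooth white sorting tray and tip them into the cupboard's pull-out tub, and in the end leave the scoop lying flat in the emptied sorting tray. When all the beads are in, push the tub fully home, then shut the rebated door (the right one) first and, after it, the flanged door, both fully, so that the flange laps over the rebate. Leave the cups, pen and glue where they stand.

Things in the scene. Friction and masses are not known exactly. Their poses are not given: they have to be found in the camera images.
- tub (a joint): the cupboard's pull-out tub: plywood open box, outside 160 mm (in and out) x 200 mm wide x 62 mm high, walls 5 mm, rim 123 mm above the table. It slides out of the cupboard's front on a stiff runner (about 2 N, stays where left). Value: how far it is out, in m; 0 = fully home (its front wall is then 2 mm behind the cupboard's front), 0.15 = fully out.
- tub_in (a point): centre of the tub's inner floor (65 mm above the table); x points from the front of the cupboard to its back (pushing the tub home moves it along +x), y to the left as seen from the robot, z up. Inside 150 mm along x, 190 mm along y, 58 mm deep.
- tub_front (a point): middle of the outer face of the tub's front wall, 111 mm above the table (12 mm under the rim); axes as tub_in. The wall is plain: push it along +x.
- hinge_rebated (a point): hinge line of the rebated door, 75 mm above the table, at the right end of the cupboard's front. Axes turn with the door: y runs along it to its free edge (151 mm), -x is its outward normal; outer face at x = -18 mm, inner face at x = 0; spans 6 to 144 mm above the table. The last 16 mm at the free edge are cut back on the outside to 8 mm thickness: the rebate.
- hinge_flanged (a point): hinge line of the flanged door, 75 mm above the table, at the left end of the cupboard's front. Axes turn with the door: -y runs along it to its free edge (151 mm), -x is its outward normal; outer face at x = -18 mm, inner at x = 0; spans 6 to 144 mm above the table. Flush with its outer face a flange 8 mm thick reaches 15 mm past the edge and lies over the other door's rebate when shut.
- door_rebated (a joint): opening angle of the right-hand, rebated door in rad: 0 = shut, grows as it swings out towards the robot and to the right (1.57 = square to the front, at most 2.0). Stays where left (about 0.06 N m). If the flanged door is shut first its flange stops this door about 0.13 rad short.
- door_flanged (a joint): opening angle of the left-hand, flanged door in rad: 0 = shut, grows as it swings out towards the robot and to the left (at most 2.0). Stays where left (about 0.06 N m).
- tray_in (a point): centre of the inner floor (5 mm above the table) of the smooth white sorting tray, which is fixed to the table: inside 270 mm along its x (x points away from the robot and to its right) by 128 mm along y, walls 5 mm thick, 26 mm high above the table. The beads start in its far half; the near half (x < -40 mm) starts free.
- scoop_mid (a point): broad smooth aluminium scoop, loose, 140 g: flat floor 90 mm along x by 116 mm along y, 2.5 mm thick; x points to its open front edge (x = +45 mm), y to its left, z up. This point: its middle, 12 mm above its underside. Side walls (3 mm thick, 26 mm high) from x = -45 to +30 mm; back wall at x = -45 mm, 36 mm high.
- scoop_grip (a point): centre of the scoop's black handle, 75 mm behind the middle and 56 mm above the scoop's underside: an upright flat block, 60 mm along x, 20 mm thick along y, 44 mm high (34 to 78 mm above the underside); sticks out behind over the tray's wall when the scoop stands in the tray. Axes as the scoop.
- bead1_mid (a point): centre of a chunky turned wooden bead, 34 mm across and 28 mm high with rounded rims, lacquered, z along its bore, 18 g. Two to five such beads are there; the others are absent.
- bead2_mid (a point): centre of a chunky turned wooden bead, 34 mm across and 28 mm high with rounded rims, lacquered, z along its bore, 18 g. Two to five such beads are there; the others are absent.
- bead3_mid (a point): centre of a chunky turned wooden bead, 34 mm across and 28 mm high with rounded rims, lacquered, z along its bore, 18 g. Two to five such beads are there; the others are absent.
- bead4_mid (a point): centre of a chunky turned wooden bead, 34 mm across and 28 mm high with rounded rims, lacquered, z along its bore, 18 g. Two to five such beads are there; the others are absent.
- bead5_mid (a point): centre of a chunky turned wooden bead, 34 mm across and 28 mm high with rounded rims, lacquered, z along its bore, 18 g. Two to five such beads are there; the others are absent.
- cupboard: desk-top wooden cupboard, fixed: 200 deep x 310 wide x 152 mm high, origin at the centre of its underside, x towards its back, y to the left; its front plane is at x = -100 mm.
- cup_single: white paper cup with brown drawing, 85 mm high, 74 mm across; origin at the centre of its underside. Leave alone.
- cup_stack: stack of two such cups, 97 mm high. Leave alone.
- cup_far: another such cup, 85 mm. Leave alone.
- marker: black marker pen, 130 mm, lying. Leave alone.
- glue: yellow glue bottle, 140 mm high, 52 mm across. Leave alone.

How it is judged:
By the outcome, as a careful person would: the job done as asked, in the order asked, and still so for the second after the job is handed in, with the robot touching nothing.
Of bead1, bead2, bead3, bead4, bead5 only 2 to 5 are there at a start; the rules pass over those that are not, and their reading is None.
At some moment in a run one of scoop, bead1, bead2, bead3, bead4, bead5 may be knocked a few centimetres aside while the robot is not near it.
It also fails if it takes over 208 s, if anything falls off the work surface, if the arm or the gripper's body presses on something with over 40 N, if the wrist force passes 120 N, or if a joint passes its speed limit or range.

## Robot

A 6-joint arm with a two-finger parallel gripper is mounted at the origin on the work surface. World frame = base frame: x ahead of the robot, y to its left, z up, the work surface at z = 0. Lengths are in m, angles in rad, forces in N, time in s.
With the tool pointing down it reaches from about 0.35 to 0.875 m from the base axis. Payload 4.2 kg.
Tool frame: the origin (TCP) lies between the finger pads; the fingertips stand 8 mm ahead of it and the grasp point (between the pads) lies 11 mm behind it; z points along the fingers, y is the line along which they close (so a half turn about z gives the same grasp; the last joint's range is limited). The gripper opens to 85 mm and grips with 20 to 120 N. Pads are 22 mm wide; open, the fingers measure 114 mm over their backs; the gripper's body (76 mm by 85 mm) begins 54 mm behind the grasp point. The pads swing forward as they close: fully open they stand 13 mm farther back than shut.
Start: joints at [1.385, 0.385, 0.008, 0, -1.194, -0.259], TCP at [0.269, 0.564, 0.239] pointing down, gripper open.
Joint ranges: [-3.14, 3.14], [-1.21, 2.06], [-1.07, 1.41], [-3.16, 2.05], [-2.99, -0.16], [-3.1, 3.1]. Speed limits (rad/s): [2.79, 2.79, 3.14, 3.14, 3.14, 3.14].

## Interface

Orientations are given as a rotation vector (axis times angle).
In Python, from rig import arm gives the robot as it stands.
- The arm moves only by the tool jog_arm, never from a script. Its argument "series" is a list of rows, each a list of 7 numbers: the shift along the tool's x, y, z in m, then the turn, a rotation vector about the tool's x, y, z in degrees, then the finger opening in m, from 0 to 0.0854. A call has 1 to 8 rows; each row shifts and turns the commanded pose from where the row before left it, along the tool's axes as they then stand; what a row does not reach is not made up. A row lasts 1/10 s, in which the tool goes at most 50 mm and 8.59 degrees, less where a joint would pass 70% of its speed; a pose out of reach is approached as far as the arm can. A call is refused whole if a number of a shift passes 0.05 or a number of a turn 8.59, either way. A call with a gripper value outside its range is refused whole. The fingers move at their own pace and stop on an object; "squeeze" is the grip in N (left out, the last holds). Time passes only in rows, so rows that do not move let the fingers close. It gives the time, the measured TCP pose, the force, the opening and the grip force at its end, in the units of the state.
- arm.observe(): the state, without advancing time (a new reading comes with each control period).
- arm.read_camera(name): name is "side" or "top"; returns a dict with "color" (400x640x3 uint8, red, green, blue), "fov_y" (degrees; the focal length in pixels is half the picture's height over the tangent of half this angle, whatever the lens; pixels are square), "cx", "cy" (the principal point, pixels), "extrinsics" (4x4, takes a point from world to camera coordinates). Camera axes: x right, y up, looking along -z (the intrinsics and any distortion apply to the point x, -y, -z); pixel columns grow to the right and rows downward; lengths in m; the calibration is good to about 2 mm. A picture is of the moment at which its call begins. There is no depth.
- arm.sign_off(): hands the job in; it is judged then, once.
The state is a dict: "t": time; "joints": joint angles; "joint_vel": joint speeds; "joint_torque": joint torques, N m; "tcp_pos": TCP position; "ee_rot": TCP orientation; "contact_force": force on the tool from outside, world axes, zero at the start; "torque": the same for the moment, N m; "gripper_width": opening from 0.0 (shut) to 1.0 (fully open); "gripper_force": force on a finger pad.
Only numpy, scipy, OpenCV 4.12 (cv2) and the standard library are available. Lean on these libraries where they do the work, as an engineer would, in place of code of your own. Each camera call takes 0.05 s, during which the arm holds its last target. There are 200 camera calls.

## Working session

There is one attempt and no reset: what is moved stays moved. The work goes in short steps, Python scripts to look and compute and a tool call to move; the robot and the scene stay as the last step left them, time stands still between calls to the robot, and variables do not carry over. Pictures are saved under pics/ and viewed, at most 14 in all, crops included, and the job is handed in when it is done.

Besides the shell and the picture viewer there is one more tool, called after "Call:" by a JSON object that holds its "name" and its "arguments". jog_arm: Moves the arm, as the interface text tells. Its arguments: {"type":"object","properties":{"series":{"type":"array","items":{"type":"array","items":{"type":"number"}}},"squeeze":{"type":"number"}},"required":["series"]}

```bash
ls; mkdir -p pics; python3 - <<'E'
from rig import arm
import cv2
for n in("top","side"):
    c=arm.read_camera(n);cv2.imwrite(f"pics/{n}0.png",c["color"][:,:,::-1]);print(n,c["fov_y"],c["cx"],c["cy"],c["extrinsics"].tolist(),[k for k in c])
print(arm.observe())
E
```

```text
pics
top 47.83407063738927 324.32307056611313 191.07401170328575 [[0.009576497336427573, -0.9999494454579714, 0.003065489693449107, -0.04317841194978414], [0.9983462759980889, 0.00973483216483014, 0.05665638749047041, -0.5109906481240191], [-0.056683365280416585, 0.0025178504756713416, 0.998389030653617, -1.6998752076527437], [0.0, 0.0, 0.0, 1.0]] ['color', 'fov_y', 'cx', 'cy', 'extrinsics']
side 44.94941079384313 322.45879845052315 199.43498832752152 [[0.8739223048700128, -0.4856856779184564, 0.01921528858941949, -0.48265959846724643], [0.31343126423200895, 0.5933090559563075, 0.7414480472171735, -0.21970475186332186], [-0.37151130218690503, -0.6419453141702375, 0.6707350937309496, -1.2273357779767091], [0.0, 0.0, 0.0, 1.0]] ['color', 'fov_y', 'cx', 'cy', 'extrinsics']
{'t': 0.1, 'joints': array([ 1.38460807e+00,  3.85503624e-01,  6.78824453e-03, -3.99187585e-04,
       -1.19397925e+00, -2.58647710e-01]), 'joint_vel': array([ 0.00023937, -0.00289497,  0.00303506,  0.00172397, -0.00116099,
        0.00168888]), 'joint_torque': array([-5.66149756e-04, -3.93321025e+01,  1.88928473e+01,  4.19796824e+00,
       -2.63265581e-03,  5.31983673e-06]), 'tcp_pos': array([0.2686962 , 0.56375881, 0.23833187]), 'ee_rot': array([ 3.06229109e+00, -6.92803802e-01, -4.74151619e-04]), 'contact_force': array([ 0.11846855, -0.57582282, -0.61941261]), 'torque': array([0.01243914, 0.01249878, 0.01729449]), 'gripper_force': 0.0, 'gripper_width': 0.9993449429171131}
```

View pics/top0.png

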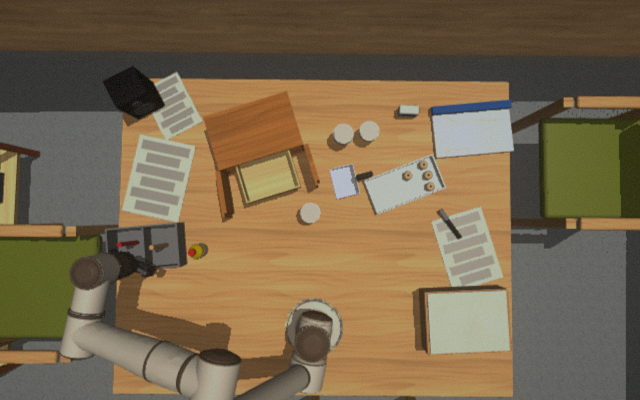

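View pics/side0.png

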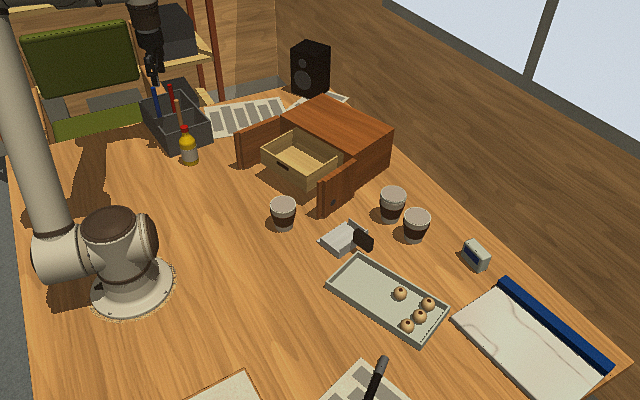

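The top view shows the cupboard at (255,135), tub out at (268,178), doors open, tray at (405,185) with 4 beads around (420,175). The scoop is at (345,182) on the table with its handle at (364,176). I'll make helpers and enlarge both views.

```bash
cat > h.py <<'E'
import numpy as np, cv2
from scipy.spatial.transform import Rotation as R
from rig import arm
def cam(n):
    c=arm.read_camera(n);c["f"]=200/np.tan(np.radians(c["fov_y"]/2));return c
def proj(c,P):
    p=np.atleast_2d(P)@c["extrinsics"][:3,:3].T+c["extrinsics"][:3,3]
    return np.c_[c["cx"]+c["f"]*p[:,0]/-p[:,2],c["cy"]+c["f"]*-p[:,1]/-p[:,2]]
def ray(c,uv,z):
    uv=np.atleast_2d(uv).astype(float);E=c["extrinsics"]
    d=np.c_[(uv[:,0]-c["cx"])/c["f"],-(uv[:,1]-c["cy"])/c["f"],-np.ones(len(uv))]@E[:3,:3]
    o=-E[:3,:3].T@E[:3,3]
    return o+d*((z-o[2])/d[:,2])[:,None]
def crop(c,u0,v0,u1,v1,s,name):
    im=cv2.resize(c["color"][v0:v1,u0:u1,::-1],None,fx=s,fy=s,interpolation=cv2.INTER_CUBIC);cv2.imwrite("pics/"+name,im)
E
python3 - <<'E'
from h import *
t=cam("top");crop(t,195,85,455,225,3,"t1.png")
s=cam("side");crop(s,225,90,485,350,2.3,"s1.png")
b=np.array([[0,0,0]]);print(proj(t,b),proj(s,b))
E
```

```text
[[312.86817512 326.63583959]] [[132.33969086 285.97645873]]
```

View pics/t1.png

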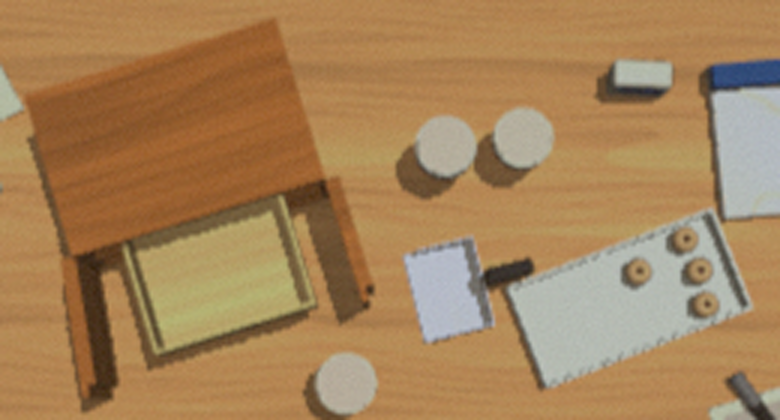

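View pics/s1.png

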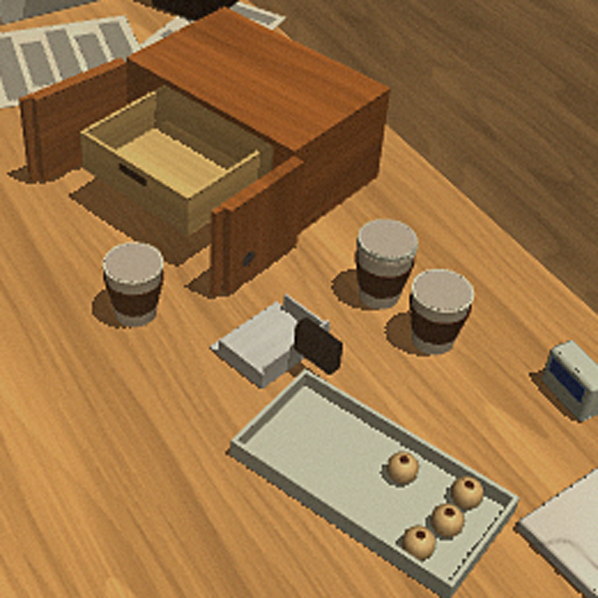

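Four beads are visible in the tray: one at crop (638,271), and three in a row at (685,239), (700,270) and (706,304). The scoop lies beside the tray with its handle end toward it and its mouth toward the cupboard. Now I'll turn these into metric positions.

```bash
python3 - <<'E'
from h import *
np.set_printoptions(precision=4,suppress=True)
t=cam("top");s=cam("side")
T=lambda p,z: ray(t,np.array(p)/3+[195,85]-0.33,z)[:,:2]
tr=T([(508,286),(713,212),(751,307),(545,387)],.026);print("tray",tr,tr.mean(0),[np.linalg.norm(tr[i]-tr[i-1]) for i in range(4)])
d=(tr[1]+tr[2]-tr[0]-tr[3]);print("yaw",np.degrees(np.arctan2(d[1],d[0])))
cb=T([(68,255),(325,185),(278,18),(27,95)],.152);print("cup",cb,cb.mean(0),[np.linalg.norm(cb[i]-cb[i-1]) for i in range(4)])
d=(cb[2]+cb[3]-cb[0]-cb[1]);print("yaw",np.degrees(np.arctan2(d[1],d[0])))
tb=T([(155,355),(316,306)],.123);print("tubfront",tb,np.linalg.norm(tb[0]-tb[1]))
print("doorL",T([(84,400),(68,258)],.144),"doorR",T([(370,288),(340,180)],.144))
print("scoop front",T([(405,255),(427,342)],.0025),"back", T([(472,238),(493,325)],.03),"handle",T([(485,277),(533,266)],.078))
hsv=cv2.cvtColor(t["color"],cv2.COLOR_RGB2HSV)
# blobs in tray
M=np.zeros((400,640),np.uint8);cv2.fillPoly(M,[proj(t,np.c_[tr,np.full(4,.026)]).astype(int)],255)
m=((hsv[...,1]>70)&(M>0)).astype(np.uint8)
n,l,st,ce=cv2.connectedComponentsWithStats(m);print(st[1:,4],ce[1:])
for c in ce[1:]:print(ray(t,c,.02)[0])
C=T([(446,147),(523,139)],.09);print("cups",C,T([(345,384)],.085))
E
```

```text
tray [[ 0.5541 -0.1879]
 [ 0.6506 -0.4469]
 [ 0.5306 -0.4944]
 [ 0.4274 -0.2349]] [ 0.5407 -0.341 ] [np.float64(0.1351961739074966), np.float64(0.2764114143730779), np.float64(0.12904728393587844), np.float64(0.2792006131762695)]
yaw -68.93661675296899
cup [[0.575  0.3376]
 [0.6604 0.0386]
 [0.8583 0.0965]
 [0.7634 0.3901]] [0.7143 0.2157] [np.float64(0.19557168145914514), np.float64(0.3109915981991593), np.float64(0.20622768533084052), np.float64(0.3086227916508603)]
yaw 15.947255479694055
tubfront [[0.4601 0.2388]
 [0.5201 0.0488]] 0.19919618513645965
doorL [[0.4062 0.3169]
 [0.5723 0.3394]] doorR [[ 0.5405 -0.0153]
 [ 0.6677  0.0213]]
scoop front [[ 0.5946 -0.058 ]
 [ 0.4834 -0.087 ]] back [[ 0.614  -0.1419]
 [ 0.5045 -0.1689]] handle [[ 0.5606 -0.155 ]
 [ 0.5747 -0.2137]]
[51 55 55 56] [[422.5294 164.5686]
 [427.3273 174.7636]
 [406.9455 175.2727]
 [429.3571 186.2857]]
[ 0.6157 -0.4109  0.02  ]
[ 0.577 -0.429  0.02 ]
[ 0.5743 -0.3515  0.02  ]
[ 0.5332 -0.4366  0.02  ]
cups [[ 0.7183 -0.1056]
 [ 0.7291 -0.1996]] [[0.4282 0.0144]]
```

Calibration agrees with the known sizes. Tray: centre (.541,-.341), yaw −69°. Scoop yaw: 103.5°. Handle centre: (.568,-.185). I'm moving above the handle now.

Call:
{"name": "jog_arm", "arguments": {"series": [[0.0348, 0.0322, 0, 0, 0, 0, 0.06], [0.0348, 0.0322, 0, 0, 0, 0, 0.06], [0.0348, 0.0322, 0, 0, 0, 0, 0.06], [0.0348, 0.0322, 0, 0, 0, 0, 0.06], [0.0348, 0.0322, 0, 0, 0, 0, 0.06], [0.0348, 0.0322, 0, 0, 0, 0, 0.06], [0.0348, 0.0322, 0, 0, 0, 0, 0.06], [0.0348, 0.0322, 0, 0, 0, 0, 0.06]]}}

```text
t: 1.1
tcp_pos: [0.4096, 0.21, 0.2396]
ee_rot: [-3.064, 0.692, -0.001]
contact_force: [-0.0, 0.5, 0.4]
gripper_width: 0.704
gripper_force: 0.0
```

Call:
{"name": "jog_arm", "arguments": {"series": [[0.0348, 0.0322, 0, 0, 0, 0, 0.06], [0.0348, 0.0322, 0, 0, 0, 0, 0.06], [0.0348, 0.0322, 0, 0, 0, 0, 0.06], [0.0348, 0.0322, 0, 0, 0, 0, 0.06], [0.0348, 0.0322, 0, 0, 0, 0, 0.06], [0.0348, 0.0322, 0, 0, 0, 0, 0.06], [0.0348, 0.0322, 0, 0, 0, 0, 0.06], [0.0348, 0.0322, 0, 0, 0, 0, 0.06]]}}

```text
t: 1.9
tcp_pos: [0.5502, -0.1425, 0.2394]
ee_rot: [-3.064, 0.693, -0.001]
contact_force: [0.3, 0.5, 0.2]
gripper_width: 0.704
gripper_force: 0.0
```

Call:
{"name": "jog_arm", "arguments": {"series": [[0.0348, 0.0322, 0, 0, 0, 0, 0.06], [0, 0, 0, 0, 0, 8.5, 0.06], [0, 0, 0, 0, 0, 8.5, 0.06], [0, 0, 0, 0, 0, 8.5, 0.06], [0, 0, 0, 0, 0, 8.5, 0.06], [0, 0, 0, 0, 0, 8.5, 0.06], [0, 0, 0, 0, 0, 8.5, 0.06], [0, 0, 0, 0, 0, 0, 0.06]]}}

```text
t: 2.7
tcp_pos: [0.5673, -0.1845, 0.2392]
ee_rot: [2.468, -1.944, -0.0]
contact_force: [0.5, -0.5, 0.2]
gripper_width: 0.708
gripper_force: 0.0
```

Call:
{"name": "jog_arm", "arguments": {"series": [[0, 0, 0.04, 0, 0, 0, 0.06], [0, 0, 0.04, 0, 0, 0, 0.06], [0, 0, 0.04, 0, 0, 0, 0.06], [0, 0, 0, 0, 0, 0, 0.06]]}}

```text
t: 3.1
tcp_pos: [0.5632, -0.1839, 0.1136]
ee_rot: [2.464, -1.939, -0.018]
contact_force: [-0.9, -0.1, 0.6]
gripper_width: 0.7
gripper_force: 0.0
```

```bash
python3 - <<'E'
from h import *
s=cam("side");crop(s,300,150,460,350,3,"s2.png")
E
```

```text
(no output)
```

View pics/s2.png

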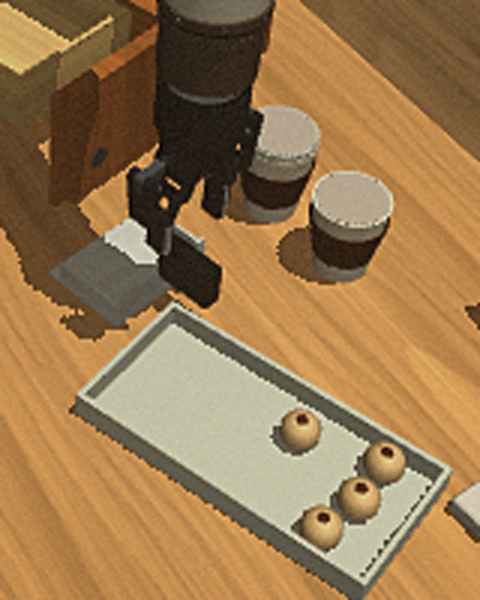

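The fingers straddle the handle and the scoop and beads have not moved. I'll descend and grip.

Call:
{"name": "jog_arm", "arguments": {"series": [[0, 0, 0.03, 0, 0, 0, 0.06], [0, 0, 0.03, 0, 0, 0, 0.06], [0, 0, 0.011, 0, 0, 0, 0.06], [0, 0, 0, 0, 0, 0, 0.06], [0, 0, 0, 0, 0, 0, 0.0], [0, 0, 0, 0, 0, 0, 0.0], [0, 0, 0, 0, 0, 0, 0.0], [0, 0, 0, 0, 0, 0, 0.0]], "squeeze": 80}}

```text
t: 3.95
tcp_pos: [0.5687, -0.1847, 0.0503]
ee_rot: [-2.467, 1.943, -0.005]
contact_force: [1.0, 2.1, 6.2]
gripper_width: 0.224
gripper_force: 78.0
```

Call:
{"name": "jog_arm", "arguments": {"series": [[0, 0, 0, 0, 0, 0, 0.0], [0, 0, 0, 0, 0, 0, 0.0], [0, 0, 0, 0, 0, 0, 0.0]]}}

```text
t: 4.25
tcp_pos: [0.5687, -0.1847, 0.0503]
ee_rot: [-2.467, 1.943, -0.005]
contact_force: [-0.6, 1.2, 6.9]
gripper_width: 0.223
gripper_force: 78.1
```

Gripped. I'll lift clear and turn 172.6° about tool z.

Call:
{"name": "jog_arm", "arguments": {"series": [[0, 0, -0.02, 0, 0, 0, 0], [0, 0, -0.04, 0, 0, 0, 0], [0, 0, -0.04, 0, 0, 0, 0], [0, 0, -0.04, 0, 0, 0, 0], [0, 0, -0.04, 0, 0, 0, 0], [0, 0, 0, 0, 0, 4, 0], [0, 0, 0, 0, 0, 7, 0], [0, 0, 0, 0, 0, 7, 0]]}}

```text
t: 5.05
tcp_pos: [0.5668, -0.1843, 0.2283]
ee_rot: [-2.127, 2.312, 0.001]
contact_force: [-0.0, -0.3, -1.2]
gripper_width: 0.23
gripper_force: 78.3
```

Call:
{"name": "jog_arm", "arguments": {"series": [[0, 0, 0, 0, 0, 7, 0], [0, 0, 0, 0, 0, 7, 0], [0, 0, 0, 0, 0, 7, 0], [0, 0, 0, 0, 0, 7, 0], [0, 0, 0, 0, 0, 7, 0], [0, 0, 0, 0, 0, 7, 0], [0, 0, 0, 0, 0, 7, 0], [0, 0, 0, 0, 0, 7, 0]]}}

```text
t: 5.85
tcp_pos: [0.5666, -0.1843, 0.2277]
ee_rot: [0.792, -3.039, -0.002]
contact_force: [0.2, 0.0, -1.3]
gripper_width: 0.227
gripper_force: 78.3
```

Call:
{"name": "jog_arm", "arguments": {"series": [[0, 0, 0, 0, 0, 7, 0], [0, 0, 0, 0, 0, 7, 0], [0, 0, 0, 0, 0, 7, 0], [0, 0, 0, 0, 0, 7, 0], [0, 0, 0, 0, 0, 7, 0], [0, 0, 0, 0, 0, 7, 0], [0, 0, 0, 0, 0, 7, 0], [0, 0, 0, 0, 0, 7, 0]]}}

```text
t: 6.65
tcp_pos: [0.5666, -0.1843, 0.2277]
ee_rot: [-0.727, -3.054, -0.0]
contact_force: [-0.7, 0.5, -2.2]
gripper_width: 0.225
gripper_force: 78.3
```

Call:
{"name": "jog_arm", "arguments": {"series": [[-0.04, 0.01, 0, 0, 0, 7, 0], [-0.04, 0.01, 0, 0, 0, 7, 0], [0, 0, 0, 0, 0, 7, 0], [0, 0, 0, 0, 0, 7, 0], [0, 0, 0, 0, 0, 7, 0], [0, 0, 0, 0, 0, 7, 0], [0, 0, 0, 0, 0, 0, 0], [0, 0, 0, 0, 0, 0, 0]]}}

```text
t: 7.45
tcp_pos: [0.6462, -0.207, 0.2278]
ee_rot: [-1.764, -2.598, 0.0]
contact_force: [0.2, -0.4, -1.3]
gripper_width: 0.221
gripper_force: 78.4
```

```bash
cat >> h.py <<'E'
TC=np.array([.5407,-.3410])
def traymeas(t):
    hsv=cv2.cvtColor(t["color"],cv2.COLOR_RGB2HSV)
    M=np.zeros((400,640),np.uint8);c,s=np.cos(np.radians(-69)),np.sin(np.radians(-69))
    q=[TC+np.array([c*a-s*b,s*a+c*b]) for a,b in((.16,.085),(.16,-.085),(-.16,-.085),(-.16,.085))]
    cv2.fillPoly(M,[proj(t,np.c_[q,np.full(4,.02)]).astype(int)],255)
    m=((hsv[...,1]<60)&(hsv[...,2]>110)&(M>0)).astype(np.uint8)
    m=cv2.morphologyEx(m,cv2.MORPH_CLOSE,np.ones((5,5),np.uint8))
    cs,_=cv2.findContours(m,0,2);k=max(cs,key=cv2.contourArea)
    P=ray(t,k[:,0],.026)[:,:2].astype(np.float32)
    return cv2.minAreaRect(P*1000)
def st():
    o=arm.observe();r=R.from_rotvec(o["ee_rot"]).as_matrix()
    return o["tcp_pos"],r
E
python3 - <<'E'
from h import *
np.set_printoptions(precision=4,suppress=True)
t=cam("top");print(traymeas(t));p,r=st();print(p,r, np.degrees(np.arctan2(r[1,0],r[0,0])));print(arm.observe()["joints"],arm.observe()["contact_force"])
crop(t,300,60,480,240,3,"t2.png")
E
```

```text
((550.8843994140625, -347.11773681640625), (153.29466247558594, 302.9944152832031), 22.26441764831543)
[ 0.6463 -0.207   0.228 ] [[-0.3687  0.9296 -0.0007]
 [ 0.9296  0.3687  0.0004]
 [ 0.0006 -0.0005 -1.    ]] 111.63447328776732
[-0.0724  0.4841  0.1386 -0.0003 -1.226  -2.6915] [-0.6595  0.0919 -2.1621]
```

View pics/t2.png

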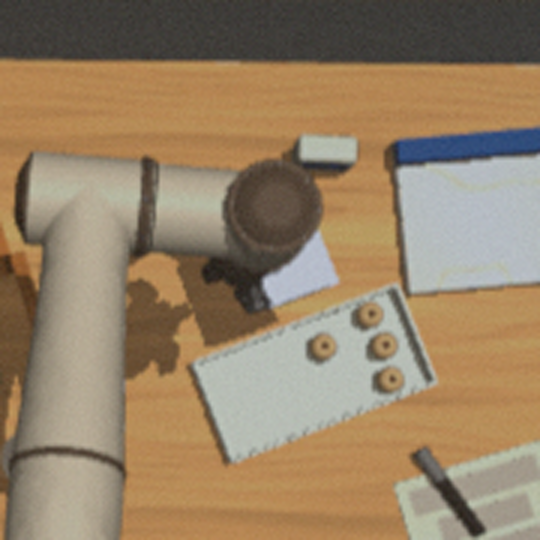

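The scoop is held at yaw −68.4° and the tray and beads are unchanged. I'll move over the near half of the tray and lower.

Call:
{"name": "jog_arm", "arguments": {"series": [[0.0174, -0.0367, 0, 0, 0, 0.3, 0], [0.0174, -0.0367, 0, 0, 0, 0, 0], [0.0174, -0.0367, 0, 0, 0, 0, 0], [0.0174, -0.0367, 0, 0, 0, 0, 0], [0, 0, 0.04, 0, 0, 0, 0], [0, 0, 0.04, 0, 0, 0, 0], [0, 0, 0.04, 0, 0, 0, 0], [0, 0, 0.02, 0, 0, 0, 0]]}}

```text
t: 8.3
tcp_pos: [0.4822, -0.1952, 0.0855]
ee_rot: [-1.771, -2.59, 0.003]
contact_force: [0.3, 0.4, -1.5]
gripper_width: 0.219
gripper_force: 78.6
```

Call:
{"name": "jog_arm", "arguments": {"series": [[0, 0, 0, 0, 0, 0, 0], [0, 0, 0, 0, 0, 0, 0]]}}

```text
t: 8.5
tcp_pos: [0.4852, -0.1958, 0.089]
ee_rot: [1.772, 2.593, -0.0]
contact_force: [0.4, 0.5, -1.1]
gripper_width: 0.225
gripper_force: 78.6
```

```bash
python3 - <<'E'
from h import *
t=cam("top");s=cam("side")
a=cv2.resize(t["color"][130:230,340:460,::-1],None,fx=4,fy=4,interpolation=2);b=cv2.resize(s["color"][230:350,310:460,::-1],None,fx=2.5,fy=2.5,interpolation=2)
o=np.zeros((400,480+375,3),np.uint8);o[:400,:480]=a;o[:300,480:]=b;cv2.imwrite("pics/c3.png",cv2.resize(o,None,fx=.93,fy=.93))
E
```

```text
(no output)
```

View pics/c3.png

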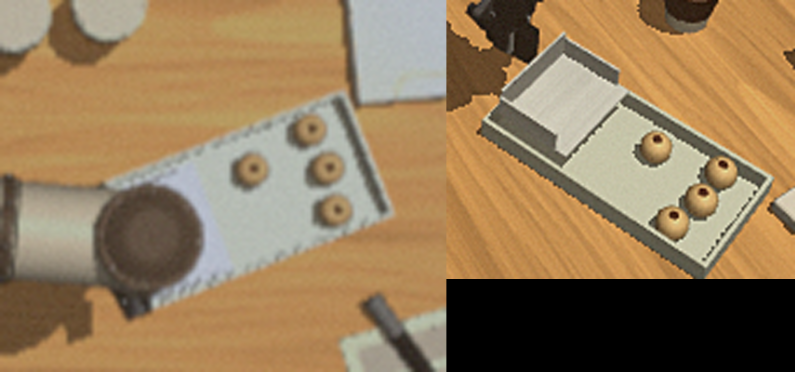

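```bash
python3 - <<'E'
from h import *
np.set_printoptions(precision=4,suppress=True)
t=cam("top");s=cam("side")
# front edge of scoop: lavender (b>r) mask vs. tray
f=cv2.resize(t["color"],None,fx=1,fy=1).astype(int)
m=((f[...,2]-f[...,0])>12).astype(np.uint8);m[:,:380]=0;m[:,412:]=0;m[:165]=0;m[212:]=0
n,l,sx,ce=cv2.connectedComponentsWithStats(m);i=1+sx[1:,4].argmax();ys,xs=np.where(l==i)
print(sx[i]);P=ray(t,np.c_[xs,ys],.041)[:,:2]
a=np.radians(-68.7);B=np.array([[np.cos(a),np.sin(a)],[-np.sin(a),np.cos(a)]])
Q=(P-TC)@B.T
fr=Q[Q[:,0]>Q[:,0].max()-.02];print("x max",Q[:,0].max(),"y range front",fr[:,1].min(),fr[:,1].max())
# front-line fit by row: max x for y bins
b=np.round(Q[:,1]/.01)*.01
for y in np.unique(b):print(y,Q[b==y,0].max().round(4),end="; ")
p,r=st();print("\ntcp in tray",(p[:2]-TC)@B.T,np.degrees(np.arctan2(r[1,0],r[0,0])))
# side view: tray outer rim via low-sat mask
g=cv2.cvtColor(t["color"],cv2.COLOR_RGB2HSV);mm=(g[...,1]<60)&(g[...,2]>100)
ys,xs=np.where(mm[140:225,405:460]);Q=(ray(t,np.c_[xs+405,ys+140],.026)[:,:2]-TC)@B.T
Q=Q[(abs(Q[:,1])<.085)&(Q[:,0]<.16)]
b=np.round(Q[:,0]/.02)*.02
for x in np.unique(b):print(x,Q[b==x,1].min().round(4),Q[b==x,1].max().round(4))
E
```

```text
[382 174  20  33 190]
x max -0.03404665907044673 y range front -0.05853539973571101 0.055346800850535914
-0.06 -0.0383; -0.05 -0.0356; -0.04 -0.035; -0.03 -0.0358; -0.02 -0.0352; -0.01 -0.036; 0.0 -0.0354; 0.01 -0.034; 0.02 -0.0348; 0.03 -0.0364; 0.04 -0.035; 0.05 -0.0344; 0.06 -0.0436; 
tcp in tray [-0.1554  0.0015] 111.24237895256302
-0.02 -0.0684 -0.0327
-0.0 -0.0689 0.0132
0.02 -0.0685 0.0699
0.04 -0.0682 0.0703
0.06 -0.0678 0.0698
0.08 -0.0683 0.0707
0.1 -0.068 0.0706
0.12 -0.0676 0.071
0.14 -0.0673 0.0683
0.16 0.0491 0.0829
```

Tray yaw is nearer −68.2°, so I'll trim the scoop by −0.4° and 1.5 mm and lower it to the floor.

Call:
{"name": "jog_arm", "arguments": {"series": [[0, 0.0015, 0, 0, 0, -0.4, 0], [0, 0, 0.012, 0, 0, 0, 0], [0, 0, 0.012, 0, 0, 0, 0], [0, 0, 0.005, 0, 0, 0, 0], [0, 0, 0, 0, 0, 0, 0]]}}

```text
t: 9.2
tcp_pos: [0.4848, -0.1949, 0.0577]
ee_rot: [-1.764, -2.596, 0.003]
contact_force: [-0.4, -0.4, -1.9]
gripper_width: 0.225
gripper_force: 78.8
```

Call:
{"name": "jog_arm", "arguments": {"series": [[0, 0, 0.002, 0, 0, 0, 0], [0, 0, 0.002, 0, 0, 0, 0], [0, 0, 0, 0, 0, 0, 0]]}}

```text
t: 9.5
tcp_pos: [0.4862, -0.1951, 0.0555]
ee_rot: [1.765, 2.598, 0.0]
contact_force: [-0.4, 0.0, -1.5]
gripper_width: 0.224
gripper_force: 78.7
```

Call:
{"name": "jog_arm", "arguments": {"series": [[0, 0, 0.001, 0, 0, 0, 0], [0, 0, 0, 0, 0, 0, 0]]}}

```text
t: 9.7
tcp_pos: [0.4864, -0.1952, 0.0553]
ee_rot: [1.764, 2.598, 0.0]
contact_force: [-0.6, 0.2, 3.5]
gripper_width: 0.223
gripper_force: 79.6
```

Call:
{"name": "jog_arm", "arguments": {"series": [[0, 0, 0.001, 0, 0, 0, 0], [0, 0, 0, 0, 0, 0, 0]]}}

```text
t: 9.9
tcp_pos: [0.4867, -0.1954, 0.0552]
ee_rot: [1.763, 2.598, 0.0]
contact_force: [-3.1, 1.3, 9.7]
gripper_width: 0.223
gripper_force: 80.4
```

On the floor with light force. I'll advance along tool −x.

Call:
{"name": "jog_arm", "arguments": {"series": [[-0.012, 0, 0, 0, 0, 0, 0], [-0.012, 0, 0, 0, 0, 0, 0], [-0.012, 0, 0, 0, 0, 0, 0], [-0.012, 0, 0, 0, 0, 0, 0], [-0.012, 0, 0, 0, 0, 0, 0], [-0.012, 0, 0, 0, 0, 0, 0], [-0.012, 0, 0, 0, 0, 0, 0], [-0.006, 0, 0, 0, 0, 0, 0]]}}

```text
t: 10.7
tcp_pos: [0.5205, -0.2798, 0.0552]
ee_rot: [1.763, 2.596, 0.0]
contact_force: [-1.5, 2.3, 8.7]
gripper_width: 0.226
gripper_force: 80.1
```

Call:
{"name": "jog_arm", "arguments": {"series": [[-0.008, 0, 0, 0, 0, 0, 0], [-0.008, 0, 0, 0, 0, 0, 0], [-0.008, 0, 0, 0, 0, 0, 0], [-0.008, 0, 0, 0, 0, 0, 0], [-0.005, 0, 0, 0, 0, 0, 0], [0, 0, 0, 0, 0, 0, 0]]}}

```text
t: 11.3
tcp_pos: [0.534, -0.3144, 0.0552]
ee_rot: [1.762, 2.596, -0.0]
contact_force: [0.2, -0.8, 6.5]
gripper_width: 0.225
gripper_force: 79.8
```

```bash
python3 - <<'E'
from h import *
p,r=st();a=np.radians(-68.2);B=np.array([[np.cos(a),np.sin(a)],[-np.sin(a),np.cos(a)]]);print((p[:2]-TC)@B.T,p,np.degrees(np.arctan2(r[1,0],r[0,0])))
s=cam("side");crop(s,310,230,460,350,4,"s4.png")
E
```

```text
[-0.02718193  0.00367674] [ 0.53401931 -0.31439654  0.05521976] 111.65434219158995
```

View pics/s4.png

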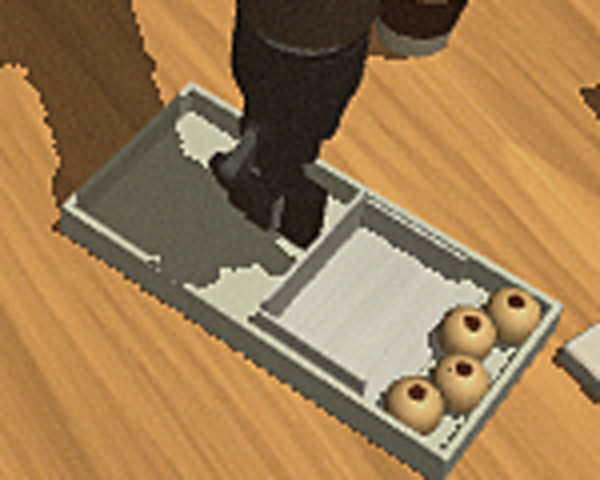

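Beads are gathering at the far wall, and the scoop's front edge is about 42 mm from it. Continuing slowly.

Call:
{"name": "jog_arm", "arguments": {"series": [[-0.004, 0, 0, 0, 0, 0, 0], [-0.004, 0, 0, 0, 0, 0, 0], [-0.004, 0, 0, 0, 0, 0, 0], [-0.004, 0, 0, 0, 0, 0, 0], [-0.004, 0, 0, 0, 0, 0, 0], [0, 0, 0, 0, 0, 0, 0]]}}

```text
t: 11.95
tcp_pos: [0.5411, -0.3325, 0.0553]
ee_rot: [1.763, 2.597, -0.0]
contact_force: [-0.8, 0.6, 6.9]
gripper_width: 0.223
gripper_force: 80.0
```

Call:
{"name": "jog_arm", "arguments": {"series": [[-0.003, 0, 0, 0, 0, 0, 0], [-0.003, 0, 0, 0, 0, 0, 0], [-0.003, 0, 0, 0, 0, 0, 0], [-0.003, 0, 0, 0, 0, 0, 0], [0, 0, 0, 0, 0, 0, 0]]}}

```text
t: 12.45
tcp_pos: [0.5429, -0.3389, 0.0554]
ee_rot: [-1.758, -2.596, -0.002]
contact_force: [-6.9, 18.1, 16.5]
gripper_width: 0.223
gripper_force: 81.2
```

```bash
python3 - <<'E'
from h import *
p,r=st();a=np.radians(-68.2);B=np.array([[np.cos(a),np.sin(a)],[-np.sin(a),np.cos(a)]]);print((p[:2]-TC)@B.T,p,np.degrees(np.arctan2(r[1,0],r[0,0])))
s=cam("side");crop(s,310,230,460,350,4,"s5.png")
E
```

```text
[-0.00113834  0.00287849] [ 0.5429499  -0.33887409  0.05536596] 111.77140264911993
```

View pics/s5.png

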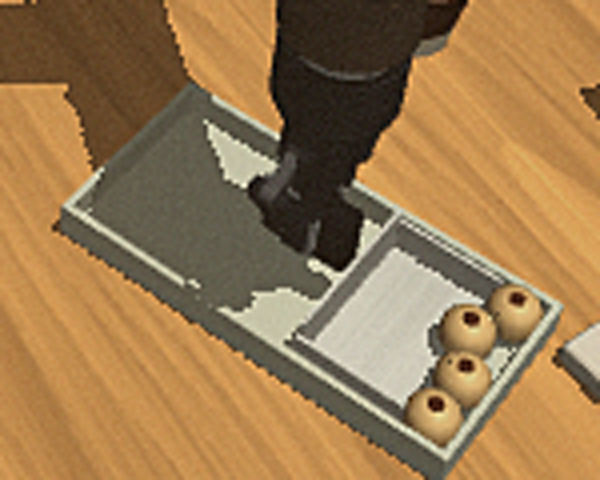

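The left bead is wedging against the side wall's end (18 N). I'll back off, shift left 3 mm, and push again so the wall end cams that bead inward.

Call:
{"name": "jog_arm", "arguments": {"series": [[0.008, 0, 0, 0, 0, 0, 0], [0.006, 0.0035, 0, 0, 0, 0, 0], [-0.005, 0, 0, 0, 0, 0, 0], [-0.005, 0, 0, 0, 0, 0, 0], [-0.004, 0, 0, 0, 0, 0, 0], [-0.003, 0, 0, 0, 0, 0, 0], [0, 0, 0, 0, 0, 0, 0]]}}

```text
t: 13.2
tcp_pos: [0.5464, -0.3401, 0.0554]
ee_rot: [-1.768, -2.587, -0.004]
contact_force: [-9.4, 18.7, 18.5]
gripper_width: 0.226
gripper_force: 83.7
```

Call:
{"name": "jog_arm", "arguments": {"series": [[-0.003, 0, 0, 0, 0, 0, 0], [-0.003, 0, 0, 0, 0, 0, 0], [0, 0, 0, 0, 0, 0, 0]]}}

```text
t: 13.5
tcp_pos: [0.5517, -0.35, 0.0553]
ee_rot: [1.763, 2.598, -0.0]
contact_force: [-1.6, 1.7, 7.6]
gripper_width: 0.226
gripper_force: 80.0
```

```bash
cat >> h.py <<'E'
a_=np.radians(-68.2);TB=np.array([[np.cos(a_),np.sin(a_)],[-np.sin(a_),np.cos(a_)]])
def where():
    p,r=st();print("tray xy",((p[:2]-TC)@TB.T).round(4),"p",p.round(4),"yaw",np.degrees(np.arctan2(r[1,0],r[0,0])).round(2),"F tray",(TB@arm.observe()["contact_force"][:2]).round(1),arm.observe()["contact_force"][2].round(1))
def sidebeads(z=.021):
    "bead blobs (orange inside the tray area) from the side view, tray frame"
    s=cam("side");hsv=cv2.cvtColor(s["color"],cv2.COLOR_RGB2HSV)
    c=np.array([[.15,.08],[.15,-.08],[-.15,-.08],[-.15,.08]])*[.9,.82]
    M=np.zeros((400,640),np.uint8);cv2.fillPoly(M,[proj(s,np.c_[c@TB+TC,np.full(4,.03)]).astype(int)],255)
    m=((hsv[...,1]>75)&(hsv[...,2]>90)&(M>0)).astype(np.uint8)
    d=cv2.distanceTransform(m,cv2.DIST_L2,5);n,l,sx,ce=cv2.connectedComponentsWithStats((d>3.2).astype(np.uint8))
    for i in range(1,n):print("bead",sx[i,4],((ray(s,ce[i],z)[0,:2]-TC)@TB.T).round(3))
E
python3 - <<'E'
from h import *
where();sidebeads()
E
```

```text
tray xy [0.0124 0.0069] p [ 0.5517 -0.35    0.0553] yaw 111.67 F tray [-2.2 -0.8] 7.6
bead 18 [0.09  0.028]
bead 10 [0.122 0.039]
bead 24 [0.113 0.002]
bead 13 [ 0.121 -0.033]
```

Freed: the front edge is now about 3 mm from the far wall, with all four beads over the floor. I'll tip the nose up about the rear edge.

Call:
{"name": "jog_arm", "arguments": {"series": [[-0.002, 0, 0, 0, 0, 0, 0], [0.0026, 0, 0.001, 0, -3, 0, 0], [0.0026, 0, 0.0014, 0, -3, 0, 0], [0.0026, 0, 0.0014, 0, -3, 0, 0], [0.0026, 0, 0.0014, 0, -3, 0, 0], [0.0026, 0, 0.0014, 0, -3, 0, 0], [0.0026, 0, 0.0014, 0, -3, 0, 0], [0, 0, 0, 0, 0, 0, 0]]}}

```text
t: 14.35
tcp_pos: [0.5474, -0.3423, 0.0491]
ee_rot: [1.618, 2.397, -0.243]
contact_force: [0.7, 0.2, -2.7]
gripper_width: 0.227
gripper_force: 78.7
```

Call:
{"name": "jog_arm", "arguments": {"series": [[0.0026, 0, 0.0014, 0, -3, 0, 0], [0.0026, 0, 0.0012, 0, -3, 0, 0], [0, 0, 0, 0, 0, 0, 0], [0, 0, 0, 0, 0, 0, 0]]}}

```text
t: 14.75
tcp_pos: [0.5579, -0.3552, 0.0714]
ee_rot: [1.583, 2.379, -0.27]
contact_force: [-0.5, -0.4, -1.7]
gripper_width: 0.225
gripper_force: 78.6
```

```bash
python3 - <<'E'
from h import *
where()
s=cam("side");crop(s,310,210,460,350,4,"s6.png")
E
```

```text
tray xy [0.0195 0.0107] p [ 0.5579 -0.3552  0.0714] yaw 112.79 F tray [ 0.2 -0.6] -1.7
```

View pics/s6.png

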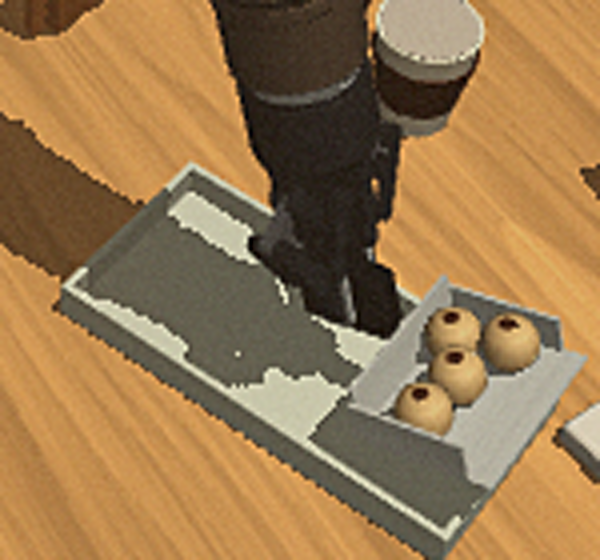

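All four beads have slid back into the scoop. The tool pose drifted up from what I commanded, so I'm checking the joints.

```bash
python3 - <<'E'
from h import *
np.set_printoptions(precision=3,suppress=True)
p,r=st();print(arm.observe()["joints"],r, r.T@[0,0,1])
E
```

```text
[-0.261  0.502 -0.532  0.685 -0.423 -3.096] [[-0.367  0.923  0.119]
 [ 0.872  0.386 -0.301]
 [-0.323 -0.006 -0.946]] [-0.323 -0.006 -0.946]
```

Joint 6 is at its limit, but the 19° nose-up is enough. I'll lift gently, while turning the yaw in the direction that frees it.

Call:
{"name": "jog_arm", "arguments": {"series": [[-0.006, 0, -0.018, 0, 0, 0, 0], [-0.006, 0, -0.018, -0.6, 0, -1.8, 0], [0, 0, 0, 0, 0, 0, 0]]}}

```text
t: 15.1
tcp_pos: [0.5595, -0.3546, 0.1114]
ee_rot: [1.539, 2.401, -0.261]
contact_force: [1.2, -0.3, -1.7]
gripper_width: 0.22
gripper_force: 78.8
```

```bash
cat >> h.py <<'E'
def tool():
    np.set_printoptions(precision=3,suppress=True)
    p,r=st();print("j",arm.observe()["joints"],"p",p,"up in tool",r.T@[0,0,1],"wx",r.T@[1,0,0],"wy",r.T@[0,1,0],"yaw",np.degrees(np.arctan2(r[1,0],r[0,0])))
E
python3 -c "
from h import *
tool()"
```

```text
j [-0.242  0.451 -0.465  0.554 -0.51  -2.936] p [ 0.56  -0.355  0.111] up in tool [-0.326 -0.002 -0.945] wx [-0.395  0.909  0.134] wy [ 0.859  0.417 -0.298] yaw 114.71553124433812
```

Call:
{"name": "jog_arm", "arguments": {"series": [[-0.008, 0, -0.025, 0, 0, 0, 0], [-0.0114, 0, -0.0331, 0, 0, 0, 0], [-0.0114, 0, -0.0331, 0, 0, 0, 0], [-0.0114, 0, -0.0331, 0, 0, 0, 0], [-0.0114, 0, -0.0331, -1, 0, -2.9, 0], [-0.008, 0, -0.025, -1.96, 0, -5.67, 0], [0, 0, 0, -1.96, 0, -5.67, 0], [0, 0, 0, -1.96, 0, -5.67, 0]]}}

```text
t: 15.9
tcp_pos: [0.5579, -0.353, 0.3007]
ee_rot: [1.064, 2.629, -0.182]
contact_force: [-0.2, -0.5, -3.4]
gripper_width: 0.228
gripper_force: 78.6
```

Call:
{"name": "jog_arm", "arguments": {"series": [[0, 0, 0, -1.96, 0, -5.67, 0], [0, 0, 0, -1.96, 0, -5.67, 0], [0, 0, 0, -1.96, 0, -5.67, 0], [0, 0, 0, -1.96, 0, -5.67, 0], [0, 0, 0, -1.96, 0, -5.67, 0], [0, 0, 0, -1.96, 0, -5.67, 0], [0, 0, 0, -1.96, 0, -5.67, 0], [0, 0, 0, -1.96, 0, -5.67, 0]]}}

```text
t: 16.7
tcp_pos: [0.5574, -0.3532, 0.2992]
ee_rot: [-0.094, 2.819, 0.019]
contact_force: [-0.2, -0.2, -2.2]
gripper_width: 0.22
gripper_force: 78.6
```

Call:
{"name": "jog_arm", "arguments": {"series": [[0, 0, 0, -1.96, 0, -5.67, 0], [0, 0, 0, -1.96, 0, -5.67, 0], [0, 0, 0, -0.6, 0, -1.8, 0], [0, 0, 0, 0, 0, 0, 0]]}}

```text
t: 17.1
tcp_pos: [0.5577, -0.3537, 0.2991]
ee_rot: [-0.428, 2.791, 0.077]
contact_force: [-0.8, -0.2, -3.1]
gripper_width: 0.219
gripper_force: 78.6
```

```bash
python3 -c "
from h import *
tool()
s=cam('side');crop(s,280,100,460,280,3,'s7.png')"
```

```text
j [-0.424  0.326  0.123 -0.238 -1.138 -0.768] p [ 0.558 -0.354  0.299] up in tool [-0.316  0.005 -0.949] wx [-0.905 -0.3    0.3  ] wy [-0.283  0.954  0.1  ] yaw -162.62005167182335
```

View pics/s7.png

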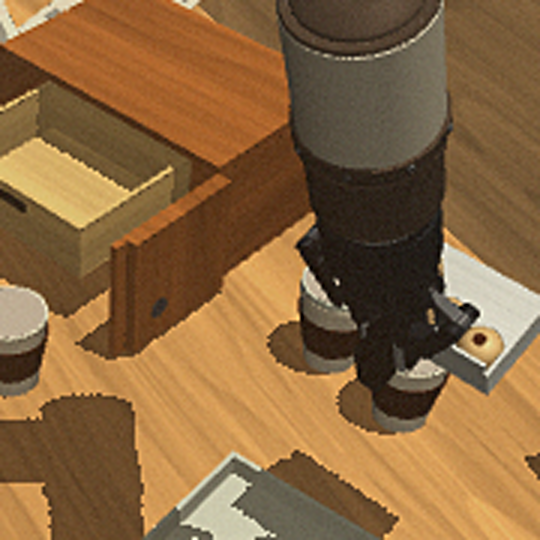

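The scoop is level in yaw with the cupboard and the beads are still aboard. Translating to the tub.

Call:
{"name": "jog_arm", "arguments": {"series": [[-0.0025, 0.019, 0.001, 0, 0, 0, 0], [-0.005, 0.038, 0.0019, 0, 0, 0, 0], [-0.005, 0.038, 0.0019, 0, 0, 0, 0], [-0.005, 0.038, 0.0019, 0, 0, 0, 0], [-0.005, 0.038, 0.0019, 0, 0, 0, 0], [-0.005, 0.038, 0.0019, 0, 0, 0, 0], [-0.005, 0.038, 0.0019, 0, 0, 0, 0], [-0.005, 0.038, 0.0019, 0, 0, 0, 0]]}}

```text
t: 17.95
tcp_pos: [0.5092, -0.0681, 0.2998]
ee_rot: [-0.429, 2.788, 0.074]
contact_force: [0.2, 0.6, -2.9]
gripper_width: 0.226
gripper_force: 78.8
```

Call:
{"name": "jog_arm", "arguments": {"series": [[-0.005, 0.038, 0.0019, 0, 0, 0, 0], [-0.005, 0.038, 0.0019, 0, 0, 0, 0], [-0.005, 0.038, 0.0019, 0, 0, 0, 0], [-0.005, 0.038, 0.0019, 0, 0, 0, 0], [-0.005, 0.038, 0.0019, 0, 0, 0, 0], [-0.0025, 0.019, 0.001, 0, 0, 0, 0], [0, 0, 0, 0, 0, 0, 0]]}}

```text
t: 18.65
tcp_pos: [0.4741, 0.1405, 0.2991]
ee_rot: [-0.436, 2.787, 0.075]
contact_force: [0.2, 0.8, -2.3]
gripper_width: 0.222
gripper_force: 78.8
```

```bash
python3 -c "
from h import *
tool()
s=cam('side');crop(s,225,60,385,220,3.5,'s8.png')"
```

```text
j [ 0.685 -0.044 -0.467  0.153 -0.849 -2.03 ] p [0.474 0.14  0.299] up in tool [-0.319  0.002 -0.948] wx [-0.903 -0.306  0.303] wy [-0.289  0.952  0.1  ] yaw -162.25666339822234
```

View pics/s8.png

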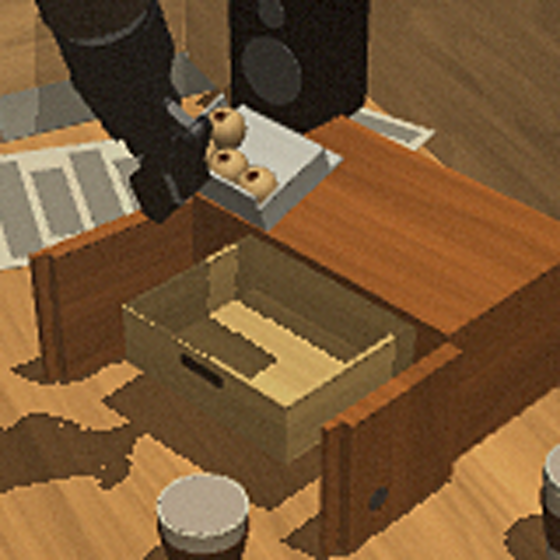

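Three beads are visible in the raised scoop (the fourth is hidden behind the gripper), and the tub below is clear. Checking the tub rim in the side view, then I'll tip.

```bash
python3 -c "
from h import *
s=cam('side')
print(proj(s,[[.4601,.2388,.123],[.5201,.0488,.123]]), ray(s,[[260.1,148],[307.3,176.6]],.123))"
```

```text
[[258.55512874 147.64193093]
 [304.99375699 177.03027896]] [[0.46350934 0.23494882 0.123     ]
 [0.52677146 0.04745861 0.123     ]]
```

Call:
{"name": "jog_arm", "arguments": {"series": [[0.0072, 0, 0.0213, 0, 0, 0, 0], [0.0072, 0, 0.0213, 0, 0, 0, 0], [0, 0, 0, 0, 5, 0, 0], [0, 0, 0, 0, 5, 0, 0], [0, 0, 0, 0, 5, 0, 0], [0, 0, 0, 0, 5, 0, 0], [0, 0, 0, 0, 5, 0, 0], [0, 0, 0, 0, 5, 0, 0]]}}

```text
t: 19.55
tcp_pos: [0.4758, 0.1377, 0.255]
ee_rot: [0.447, -2.909, 0.041]
contact_force: [0.8, -0.7, -0.9]
gripper_width: 0.222
gripper_force: 78.8
```

Call:
{"name": "jog_arm", "arguments": {"series": [[0, 0, 0, 0, 4, 0, 0], [0, 0, 0, 0, 4, 0, 0], [0, 0, 0, 0, 4, 0, 0], [0, 0, 0, 0, 4, 0, 0], [0, 0, 0, 0, 4, 0, 0], [0, 0, 0, 0, 4, 0, 0], [0, 0, 0, 0, 4, 0, 0], [0, 0, 0, 0, 4, 0, 0]]}}

```text
t: 20.35
tcp_pos: [0.4762, 0.1378, 0.2545]
ee_rot: [0.364, -2.362, 0.141]
contact_force: [-0.6, -0.2, -1.8]
gripper_width: 0.227
gripper_force: 79.0
```

Call:
{"name": "jog_arm", "arguments": {"series": [[0, 0, 0, 0, 4, 0, 0], [0, 0, 0, 0, 4, 0, 0], [0, 0, 0, 0, 0, 0, 0], [0, 0, 0, 0, 0, 0, 0], [0, 0, 0, 0, 0, 0, 0], [0, 0, 0, 0, 0, 0, 0]]}}

```text
t: 20.95
tcp_pos: [0.4751, 0.1385, 0.2556]
ee_rot: [0.346, -2.226, 0.162]
contact_force: [0.1, 0.2, -2.2]
gripper_width: 0.223
gripper_force: 79.1
```

```bash
python3 -c "
from h import *
tool()
s=cam('side');crop(s,225,60,385,220,3.5,'s9.png')"
```

```text
j [ 0.51   0.61   0.222 -0.181 -2.059 -1.783] p [0.475 0.139 0.256] up in tool [ 0.779  0.003 -0.627] wx [-0.597 -0.302 -0.743] wy [-0.192  0.953 -0.234] yaw -162.20615394910237
```

View pics/s9.png

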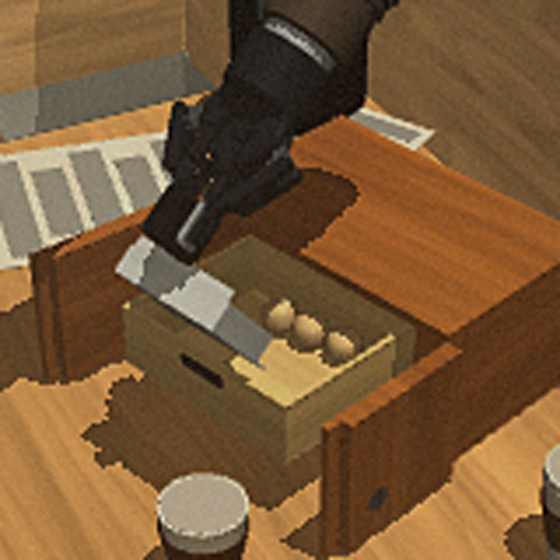

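Three beads are visible in the tub and the fourth is probably hidden by the scoop. I'll tip slightly further, then lift, level and count with a mask.

Call:
{"name": "jog_arm", "arguments": {"series": [[0.0156, 0, -0.0125, 0, 6, 0, 0], [0, 0, 0, 0, 6, 0, 0], [0, 0, 0, 0, 0, 0, 0], [0, 0, 0, 0, 0, 0, 0], [0.036, 0, -0.018, 0, 0, 0, 0], [0.036, 0, -0.018, 0, 0, 0, 0], [0, 0, 0, 0, -7, 0, 0], [0, 0, 0, 0, -7, 0, 0]]}}

```text
t: 21.8
tcp_pos: [0.4756, 0.1385, 0.3566]
ee_rot: [0.353, -2.268, 0.156]
contact_force: [0.3, -0.5, -1.9]
gripper_width: 0.221
gripper_force: 79.1
```

Call:
{"name": "jog_arm", "arguments": {"series": [[0, 0, 0, 0, -7, 0, 0], [0, 0, 0, 0, -7, 0, 0], [0, 0, 0, 0, -7, 0, 0], [0, 0, 0, 0, -7, 0, 0], [0, 0, 0, 0, -7, 0, 0], [0, 0, 0, 0, -7, 0, 0], [0, 0, 0, 0, -7, 0, 0], [0, 0, 0, 0, 0, 0, 0]]}}

```text
t: 22.6
tcp_pos: [0.4717, 0.1366, 0.3579]
ee_rot: [0.483, -3.103, -0.004]
contact_force: [0.2, 0.6, -0.8]
gripper_width: 0.22
gripper_force: 79.0
```

```bash
cat >> h.py <<'E'
def tubbeads():
    s=cam("side");k=s["color"][120:185,255:345];h=cv2.cvtColor(k,cv2.COLOR_RGB2HSV)
    np.set_printoptions(linewidth=200)
    return s,h
E
python3 - <<'E'
from h import *
tool()
s,h=tubbeads()
# sample bead colour at known places (crop s9 (280,318),(309,332),(342,347))
for q in((280,318),(309,332),(342,347),(300,370),(260,300),(250,250)):
    u=round(q[0]/3.5+225);v=round(q[1]/3.5+60);print((u,v),cv2.cvtColor(s["color"],cv2.COLOR_RGB2HSV)[v,u],s["color"][v,u])
g=cv2.cvtColor(s["color"],cv2.COLOR_RGB2HSV)
m=((g[...,0]<17)&(g[...,1]<170)&(g[...,2]>60)).astype(np.uint8)[125:175,265:340]
n,l,sx,ce=cv2.connectedComponentsWithStats(m)
for i in range(1,n):
    if sx[i,4]>8:print(sx[i],ce[i]+[265,125])
E
```

```text
j [ 0.611  0.088 -0.091 -0.003 -1.392 -1.872] p [0.472 0.137 0.358] up in tool [ 0.001  0.003 -1.   ] wx [-0.953 -0.304 -0.002] wy [-0.304  0.953  0.003] yaw -162.29026042590706
(305, 151) [ 17 131 158] [158 124  77]
(313, 155) [ 18 127 169] [169 135  85]
(323, 159) [ 17 119 184] [184 147  98]
(311, 166) [ 19 131 204] [204 167  99]
(299, 146) [ 17 132  91] [91 71 44]
(296, 131) [ 17 128 100] [100  78  50]
[ 0  0  4  7 11] [266.636 127.545]
[ 4  0  5  3 10] [270.8 126. ]
[15  0 18  8 53] [287.226 127.547]
[36  3  6  5  9] [303.111 130.   ]
[ 0  8  7  8 15] [267.467 136.467]
[57 14  3  5  9] [323.    140.889]
[50 26  4  7 10] [317.1 153.1]
[60 29  5  6  9] [326.889 156.111]
[53 34  6  6 12] [320.333 161.5  ]
[ 0 42 13  8 56] [269.607 171.446]
```

Colours are too similar to count here, so I'll take the scoop back to the tray and look from clear.

Call:
{"name": "jog_arm", "arguments": {"series": [[0.0084, -0.0356, 0, 0, 0, 0, 0], [0.0084, -0.0356, 0, 0, 0, 0, 0], [0.0084, -0.0356, 0, 0, 0, 0, 0], [0.0084, -0.0356, 0, 0, 0, 0, 0], [0.0084, -0.0356, 0, 0, 0, 0, 0], [0.0084, -0.0356, 0, 0, 0, 0, 0], [0.0084, -0.0356, 0, 0, 0, 0, 0], [0.0084, -0.0356, 0, 0, 0, 0, 0]]}}

```text
t: 23.45
tcp_pos: [0.4976, -0.155, 0.355]
ee_rot: [0.48, -3.097, -0.003]
contact_force: [-0.3, -0.2, -1.8]
gripper_width: 0.225
gripper_force: 79.0
```

Call:
{"name": "jog_arm", "arguments": {"series": [[0.0084, -0.0356, 0, 0, 0, 0, 0], [0.0084, -0.0356, 0, 0, 0, 0, 0], [0, 0, 0.03, 0, 0, 7.8, 0], [0, 0, 0.03, 0, 0, 7.8, 0], [0, 0, 0.03, 0, 0, 7.8, 0], [0, 0, 0.03, 0, 0, 7.8, 0], [0, 0, 0, 0, 0, 7.8, 0], [0, 0, 0, 0, 0, 7.8, 0]]}}

```text
t: 24.25
tcp_pos: [0.5019, -0.2265, 0.2333]
ee_rot: [-0.797, -3.027, 0.003]
contact_force: [0.3, -0.2, -1.0]
gripper_width: 0.222
gripper_force: 79.1
```

Call:
{"name": "jog_arm", "arguments": {"series": [[0, 0, 0, 0, 0, 7.8, 0], [0, 0, 0, 0, 0, 7.8, 0], [0, 0, 0, 0, 0, 7.8, 0], [0, 0, 0, 0, 0, 7.8, 0], [0, 0, 0, 0, 0, 7.8, 0], [0, 0, 0, 0, 0, 0, 0]]}}

```text
t: 24.85
tcp_pos: [0.5025, -0.2264, 0.2347]
ee_rot: [-1.757, -2.596, 0.006]
contact_force: [-0.2, 0.5, -2.5]
gripper_width: 0.22
gripper_force: 79.1
```

```bash
python3 - <<'E'
from h import *
where();tool();sidebeads()
t=cam("top");s=cam("side")
# tub in top view: dark bore / hue map
g=cv2.cvtColor(t["color"],cv2.COLOR_RGB2HSV)
c=np.array([.567,.167]);ux=np.array([.959,.284]);uy=np.array([-.284,.959])
q=[c+a*ux+b*uy for a,b in((.05,.09),(.05,-.09),(-.07,-.09),(-.07,.09))]
M=np.zeros((400,640),np.uint8);cv2.fillPoly(M,[proj(t,np.c_[q,np.full(4,.065)]).astype(int)],255)
f=cv2.GaussianBlur(t["color"],(3,3),0).astype(float);ys,xs=np.where(M>0)
rat=(f[...,0]/f[...,1]);v=rat[M>0];print("ratio pct",np.percentile(v,[1,10,50,80,90,95,99]).round(3))
m=((rat>np.median(v)+.06)&(M>0)).astype(np.uint8)
n,l,sx,ce=cv2.connectedComponentsWithStats(m)
for i in range(1,n):
    if sx[i,4]>4:
        w=ray(t,ce[i],.085)[0,:2]-c;print(sx[i],(w@ux).round(3),(w@uy).round(3))
a=cv2.resize(t["color"][130:215,215:315,::-1],None,fx=4,fy=4,interpolation=2);b=cv2.resize(s["color"][110:210,230:330,::-1],None,fx=3.9,fy=3.9,interpolation=2)
o=np.zeros((390,790,3),np.uint8);o[:340,:400]=a;o[:390,400:]=b;cv2.imwrite("pics/tub.png",o)
E
```

```text
tray xy [-0.1206  0.0071] p [ 0.5025 -0.2264  0.2347] yaw 111.83 F tray [-0.6 -0. ] -2.5
j [-0.129  0.267 -0.177  0.    -1.135 -2.632] p [ 0.503 -0.226  0.235] up in tool [ 0.004 -0.007 -1.   ] wx [-0.372  0.928 -0.008] wy [0.928 0.372 0.001] yaw 111.82837068780024
ratio pct [1.022 1.052 1.122 1.158 1.195 1.217 1.234]
[287 155  10  30  64] -0.003 -0.085
[251 158  27  13  98] 0.042 0.014
[271 186   8   7  40] -0.058 -0.007
```

```bash
python3 - <<'E'
from h import *
t=cam("top");a=cv2.imread("pics/top0.png")[:,:,::-1].astype(int);d=np.abs(t["color"].astype(int)-a).sum(2)
m=(cv2.GaussianBlur(d.astype(np.float32),(3,3),0)>45).astype(np.uint8);m[:,:215]=0;m[:,315:]=0;m[:130]=0;m[230:]=0
n,l,sx,ce=cv2.connectedComponentsWithStats(m)
for i in range(1,n):
    if sx[i,4]>5:print(sx[i],ce[i].round(1))
for v in range(152,192):print(v,''.join('#' if x else '.' for x in m[v,235:305]))
E
```

```text
[251 156  28  15 177] [263.7 163. ]
[311 162   4  26  76] [312.9 175.3]
[269 184  11  10  69] [274. 189.]
[281 195  34  35 936] [297.8 211.1]
[313 220   2  10  15] [313.7 225.3]
152 ......................................................................
153 ......................................................................
154 ......................................................................
155 ......................................................................
156 ........................................###...........................
157 .....................................######...........................
158 ................................#...########..........................
159 ..............................##############..........................
160 ..........................#################...........................
161 .....................##...################............................
162 ...................#####..##############..............................
163 ..................#################...................................
164 ..................
[... 1377 characters left out ...]
.........................
183 ......................................................................
184 ........................................##............................
185 .....................................######...........................
186 ....................................########..........................
187 ...................................####...###.........................
188 ...................................###....###.........................
189 ..................................####....###.........................
190 ..................................#####...###.........................
191 ..................................###########.........................
```

Call:
{"name": "jog_arm", "arguments": {"series": [[0, -0.003, 0.04, 0, 0, 0.2, 0], [0, 0, 0.04, 0, 0, 0, 0], [0, 0, 0.04, 0, 0, 0, 0], [0, 0, 0.035, 0, 0, 0, 0], [0, 0, 0.015, 0, 0, 0, 0], [0, 0, 0, 0, 0, 0, 0]]}}

```text
t: 25.65
tcp_pos: [0.4963, -0.227, 0.0623]
ee_rot: [-1.758, -2.59, 0.01]
contact_force: [-0.2, -0.7, -1.5]
gripper_width: 0.223
gripper_force: 79.1
```

Call:
{"name": "jog_arm", "arguments": {"series": [[0, 0, 0.005, 0, 0, 0, 0], [0, 0, 0.003, 0, 0, 0, 0], [0, 0, 0, 0, 0, 0, 0]]}}

```text
t: 25.95
tcp_pos: [0.4984, -0.2273, 0.0576]
ee_rot: [-1.762, -2.595, 0.005]
contact_force: [-0.6, -0.1, -2.0]
gripper_width: 0.225
gripper_force: 79.1
```

Difference with the start picture: three touching beads at the tub's back, plus one ring at (274,189). All four are in. Now I'll set the scoop down.

Call:
{"name": "jog_arm", "arguments": {"series": [[0, 0, 0.002, 0, 0, 0, 0], [0, 0, 0.001, 0, 0, 0, 0], [0, 0, 0, 0, 0, 0, 0]]}}

```text
t: 26.25
tcp_pos: [0.4991, -0.2276, 0.0553]
ee_rot: [-1.763, -2.597, 0.004]
contact_force: [-1.2, 0.3, 4.7]
gripper_width: 0.225
gripper_force: 79.8
```

```bash
python3 -c "
from h import *
where()"
```

```text
tray xy [-0.1207  0.0035] p [ 0.4991 -0.2276  0.0553] yaw 111.66 F tray [-0.7 -1. ] 4.7
```

Call:
{"name": "jog_arm", "arguments": {"series": [[0, 0, 0, 0, 0, 0, 0.05], [0, 0, 0, 0, 0, 0, 0.06], [0, 0, 0, 0, 0, 0, 0.06], [0, 0, 0, 0, 0, 0, 0.06], [0, 0, -0.02, 0, 0, 0, 0.06], [0, 0, -0.04, 0, 0, 0, 0.06], [0, 0, -0.04, 0, 0, 0, 0.06], [0, 0, -0.04, 0, 0, 0, 0.06]]}}

```text
t: 27.05
tcp_pos: [0.4985, -0.2272, 0.1952]
ee_rot: [-1.762, -2.593, 0.006]
contact_force: [1.3, 0.0, -0.7]
gripper_width: 0.701
gripper_force: 0.0
```

Call:
{"name": "jog_arm", "arguments": {"series": [[0, 0, -0.04, 0, 0, 0, 0], [0, 0, -0.04, 0, 0, 0, 0], [0, 0, 0, 0, 0, -8, 0], [0, 0, 0, 0, 0, -8, 0], [0, 0, 0, 0, 0, -8, 0], [0, 0, 0, 0, 0, -8, 0], [0, 0, 0, 0, 0, -8, 0], [0, 0, 0, 0, 0, -8, 0]]}}

```text
t: 27.85
tcp_pos: [0.4993, -0.2272, 0.2736]
ee_rot: [-0.546, -3.086, 0.001]
contact_force: [-0.1, -0.4, -0.4]
gripper_width: 0.002
gripper_force: 0.0
```

Call:
{"name": "jog_arm", "arguments": {"series": [[0, 0, 0, 0, 0, -8, 0], [0, 0, 0, 0, 0, -8, 0], [0, 0, 0, 0, 0, -8, 0], [0, 0, 0, 0, 0, -8, 0], [0, 0, 0, 0, 0, -4.8, 0], [0, 0, 0, 0, 0, 0, 0]]}}

```text
t: 28.45
tcp_pos: [0.4993, -0.2272, 0.2737]
ee_rot: [0.447, -3.102, -0.003]
contact_force: [-0.9, 0.2, 0.7]
gripper_width: -0.002
gripper_force: 0.0
```

```bash
cat >> h.py <<'E'
CY=np.radians(16.4);UX=np.array([np.cos(CY),np.sin(CY),0]);UY=np.array([-np.sin(CY),np.cos(CY),0])
def to(*targets):
    "print tool-frame shifts from the present pose through world targets"
    p,r=st()
    for q in targets:
        d=r.T@(np.array(q)-p);print(np.round(q,4),"shift",d.round(4),"len",np.linalg.norm(d).round(3));p=np.array(q)
E
python3 - <<'E'
from h import *
tool();to([.4485,.134,.27],[.4485,.134,.2])
# scoop as it lies: dark handle top and lavender floor in the tray frame
t=cam("top");f=t["color"].astype(int)
m=((f[...,2]-f[...,0])>8);m[:,:360]=0;m[:,450:]=0;m[:150]=0;m[220:]=0;ys,xs=np.where(m)
Q=(ray(t,np.c_[xs,ys],.0075)[:,:2]-TC)@TB.T;print("floor",Q.mean(0),Q.min(0),Q.max(0))
m=f.sum(2)<150;m[:,:360]=0;m[:,420:]=0;m[:150]=0;m[220:]=0;ys,xs=np.where(m)
if len(xs):
    Q=(ray(t,np.c_[xs,ys],.083)[:,:2]-TC)@TB.T;print("handle",len(xs),np.median(Q,0),np.percentile(Q,[5,95],0))
E
```

```text
j [-0.131  0.235 -0.121  0.    -1.223 -1.153] p [ 0.499 -0.227  0.274] up in tool [ 0.007  0.003 -1.   ] wx [-0.959 -0.283 -0.007] wy [-0.283  0.959  0.001] yaw -163.58741764176838
[0.449 0.134 0.27 ] shift [-0.053  0.361  0.004] len 0.365
[0.449 0.134 0.2  ] shift [-0.001 -0.     0.07 ] len 0.07
floor [-0.07  -0.051] [-0.086 -0.059] [-0.014 -0.041]
handle 25 [-0.139 -0.005] [[-0.152 -0.03 ]
 [-0.093  0.004]]
```

Call:
{"name": "jog_arm", "arguments": {"series": [[-0.0053, 0.0361, 0.0004, 0, 0, 0, 0], [-0.0053, 0.0361, 0.0004, 0, 0, 0, 0], [-0.0053, 0.0361, 0.0004, 0, 0, 0, 0], [-0.0053, 0.0361, 0.0004, 0, 0, 0, 0], [-0.0053, 0.0361, 0.0004, 0, 0, 0, 0], [-0.0053, 0.0361, 0.0004, 0, 0, 0, 0], [-0.0053, 0.0361, 0.0004, 0, 0, 0, 0], [-0.0053, 0.0361, 0.0004, 0, 0, 0, 0]]}}

```text
t: 29.3
tcp_pos: [0.458, 0.0631, 0.2712]
ee_rot: [0.445, -3.104, -0.002]
contact_force: [0.6, -0.2, 0.1]
gripper_width: 0.002
gripper_force: 0.0
```

Call:
{"name": "jog_arm", "arguments": {"series": [[-0.0053, 0.0361, 0.0004, 0, 0, 0, 0], [-0.0053, 0.0361, 0.0004, 0, 0, 0, 0], [0, 0, 0, 0, -7, 0, 0], [0, 0, 0, 0, -7, 0, 0], [0, 0, 0, 0, -7, 0, 0], [0, 0, 0, 0, -7, 0, 0], [0, 0, 0, 0, -7, 0, 0], [0, 0, 0, 0, 0, 0, 0]]}}

```text
t: 30.1
tcp_pos: [0.4487, 0.1263, 0.2685]
ee_rot: [-0.359, 2.553, 0.091]
contact_force: [-0.2, -1.3, -0.1]
gripper_width: 0.004
gripper_force: 0.0
```

```bash
python3 - <<'E'
from h import *
tool();to([.4485,.134,.11],[.608,.181,.11])
E
```

```text
j [ 0.712 -0.175 -0.884  0.622 -0.413 -2.521] p [0.449 0.126 0.269] up in tool [-0.537 -0.01  -0.844] wx [-0.81  -0.273  0.518] wy [-0.235  0.962  0.139] yaw -163.79527470097574
[0.449 0.134 0.11 ] shift [0.083 0.009 0.135] len 0.159
[0.608 0.181 0.11 ] shift [-0.14   0.002  0.089] len 0.166
```

Call:
{"name": "jog_arm", "arguments": {"series": [[0.0166, 0.0018, 0.027, 0, 0, 0, 0], [0.0166, 0.0018, 0.027, 0, 0, 0, 0], [0.0166, 0.0018, 0.027, 0, 0, 0, 0], [0.0166, 0.0018, 0.027, 0, 0, 0, 0], [0.0166, 0.0018, 0.027, 0, 0, 0, 0], [0, 0, 0, 0, 0, 0, 0]]}}

```text
t: 30.7
tcp_pos: [0.4503, 0.1529, 0.186]
ee_rot: [-0.339, 2.611, 0.036]
contact_force: [-0.2, 0.1, -0.0]
gripper_width: 0.0
gripper_force: 0.0
```

```bash
python3 - <<'E'
from h import *
tool();to([.608,.181,.11])
E
```

```text
j [ 0.509 -0.021 -1.064  1.315 -0.162 -3.094] p [0.45  0.153 0.186] up in tool [-0.486 -0.037 -0.873] wx [-0.842 -0.246  0.48 ] wy [-0.233  0.969  0.088] yaw -164.56837125298392
[0.608 0.181 0.11 ] shift [-0.102 -0.009  0.144] len 0.177
```

Joint 5 is at its limit this close in. I'll straighten the tool, push vertically first, and tilt only for the last part.

Call:
{"name": "jog_arm", "arguments": {"series": [[-0.0195, -0.0015, -0.035, 0, 0, 0, 0], [-0.0195, -0.0015, -0.035, 0, 0, 0, 0], [0, 0, 0, 0, 7, 0, 0], [0, 0, 0, 0, 7, 0, 0], [0, 0, 0, 0, 7, 0, 0], [0, 0, 0, 0, 7, 0, 0], [0, 0, 0, 0, 0, 0, 0]]}}

```text
t: 31.4
tcp_pos: [0.4734, 0.145, 0.2431]
ee_rot: [-0.337, 2.97, -0.075]
contact_force: [-0.7, -0.2, 0.3]
gripper_width: -0.001
gripper_force: 0.0
```

```bash
python3 - <<'E'
from h import *
tool();to([.445,.133,.115],[.568,.169,.115])
p,r=st();Rt=np.c_[-UX,UY,[0,0,-1]];print("turn to plumb",np.degrees(R.from_matrix(r.T@Rt).as_rotvec()))
E
```

```text
j [ 0.7    0.091 -0.444  0.156 -0.941 -2.131] p [0.473 0.145 0.243] up in tool [-0.145 -0.067 -0.987] wx [-0.963 -0.219  0.156] wy [-0.227  0.973 -0.032] yaw -166.7575974606012
[0.445 0.133 0.115] shift [0.049 0.003 0.122] len 0.132
[0.568 0.169 0.115] shift [-0.127  0.008  0.018] len 0.128
turn to plumb [-4.076  8.217 -3.431]
```

Call:
{"name": "jog_arm", "arguments": {"series": [[0, 0, 0, -2, 4.1, -1.7, 0], [0, 0, 0, -2, 4.1, -1.7, 0], [0, 0, 0, 0, 0, 0, 0]]}}

```text
t: 31.7
tcp_pos: [0.4713, 0.1418, 0.2414]
ee_rot: [0.445, -3.109, 0.007]
contact_force: [-0.6, 0.4, -0.4]
gripper_width: -0.003
gripper_force: 0.0
```

```bash
python3 - <<'E'
from h import *
tool();to([.445,.133,.24],[.445,.133,.115],[.568,.169,.115])
E
```

```text
j [ 0.625  0.157 -0.306  0.004 -1.111 -1.914] p [0.471 0.142 0.241] up in tool [ 0.001 -0.004 -1.   ] wx [-0.96 -0.28  0.  ] wy [-0.28   0.96  -0.005] yaw -163.7131273838094
[0.445 0.133 0.24 ] shift [ 0.028 -0.001  0.002] len 0.028
[0.445 0.133 0.115] shift [-0.     0.001  0.125] len 0.125
[0.568 0.169 0.115] shift [-0.128  0.    -0.   ] len 0.128
```

Call:
{"name": "jog_arm", "arguments": {"series": [[0.028, -0.001, 0, 0, 0, 0, 0], [0, 0, 0.035, 0, 0, 0, 0], [0, 0, 0.035, 0, 0, 0, 0], [0, 0, 0.035, 0, 0, 0, 0], [0, 0, 0.022, 0, 0, 0, 0], [0, 0, 0, 0, 0, 0, 0]]}}

```text
t: 32.3
tcp_pos: [0.4406, 0.1298, 0.1119]
ee_rot: [0.445, -3.103, 0.015]
contact_force: [0.5, -0.8, 1.2]
gripper_width: -0.0
gripper_force: 0.0
```

Call:
{"name": "jog_arm", "arguments": {"series": [[-0.015, 0, 0, 0, 0, 0, 0], [-0.01, 0, 0, 0, 0, 0, 0], [-0.01, 0, 0, 0, 0, 0, 0], [-0.01, 0, 0, 0, 0, 0, 0], [-0.01, 0, 0, 0, 0, 0, 0], [0, 0, 0, 0, 0, 0, 0]]}}

```text
t: 32.9
tcp_pos: [0.4981, 0.1473, 0.1146]
ee_rot: [-0.447, 3.109, -0.01]
contact_force: [0.2, 0.3, -0.8]
gripper_width: 0.002
gripper_force: 0.0
```

Call:
{"name": "jog_arm", "arguments": {"series": [[-0.012, 0, 0, 0, 0, 0, 0], [-0.012, 0, 0, 0, 0, 0, 0], [-0.012, 0, 0, 0, 0, 0, 0], [-0.012, 0, 0, 0, 0, 0, 0], [-0.012, 0, 0, 0, 0, 0, 0], [-0.01, 0, 0, 0, 0, 0, 0], [0, 0, 0, 0, 0, 0, 0]]}}

```text
t: 33.6
tcp_pos: [0.5659, 0.167, 0.1142]
ee_rot: [-0.448, 3.108, -0.011]
contact_force: [-0.4, -0.2, -0.7]
gripper_width: -0.002
gripper_force: 0.0
```

```bash
python3 - <<'E'
from h import *
tool();p,r=st();print("ux coord",p@UX,p@UY)
E
```

```text
j [ 0.565  0.442 -0.248  0.009 -0.883 -1.855] p [0.566 0.167 0.114] up in tool [-0.    -0.007 -1.   ] wx [-0.959 -0.282  0.002] wy [-0.282  0.959 -0.007] yaw -163.60822863367298
ux coord 0.5900056172221043 0.0004726366180505513
```

Call:
{"name": "jog_arm", "arguments": {"series": [[0.012, 0, 0, 0, 0, 0, 0], [0, 0, 0, 0, -6, 0, 0], [0, 0, 0, 0, -6, 0, 0], [0, 0, 0, 0, -6, 0, 0], [0, 0, 0, 0, -6, 0, 0], [0, 0, 0, 0, 0, 0, 0]]}}

```text
t: 34.2
tcp_pos: [0.558, 0.1545, 0.1206]
ee_rot: [-0.393, 2.746, 0.04]
contact_force: [-0.7, -1.4, -0.6]
gripper_width: 0.0
gripper_force: 0.0
```

```bash
python3 - <<'E'
from h import *
tool();p,r=st();print("ux coord",p@UX,p@UY);q=UX*.628+UY*.001;to([q[0],q[1],.115])
t=cam("top");a=cv2.imread("pics/top0.png")[:,:,::-1]
# tub front rim in top view along the tub's right part: lightness profile along ux at v=-.07
for v in(-.07,-.06,.06,.07):
    pts=np.array([UX*u+UY*v+[0,0,.123] for u in np.arange(.49,.66,.006)]);uv=proj(t,pts).round().astype(int)
    print(v,[int(t["color"][y,x,1]) for x,y in uv])
E
```

```text
j [ 0.578  0.286 -0.713  0.519 -0.258 -2.347] p [0.558 0.154 0.121] up in tool [-0.36  -0.023 -0.933] wx [-0.895 -0.276  0.352] wy [-0.266  0.961  0.078] yaw -163.46513730368167
ux coord 0.5789563048476835 -0.009364344320387324
[0.602 0.178 0.115] shift [-0.044  0.011  0.023] len 0.05
-0.07 [138, 140, 139, 126, 127, 132, 132, 135, 129, 132, 139, 140, 141, 145, 135, 105, 71, 68, 68, 168, 168, 168, 168, 179, 147, 100, 97, 91, 81]
-0.06 [142, 137, 139, 138, 135, 129, 135, 135, 124, 54, 66, 70, 37, 58, 143, 113, 74, 62, 54, 163, 171, 170, 174, 177, 137, 97, 94, 87, 86]
0.06 [63, 55, 61, 63, 64, 82, 78, 69, 70, 62, 60, 73, 49, 71, 106, 79, 79, 61, 130, 163, 163, 169, 178, 175, 111, 90, 94, 84, 97]
0.07 [59, 61, 72, 88, 67, 73, 65, 82, 86, 138, 143, 133, 140, 143, 113, 79, 75, 56, 96, 166, 165, 170, 177, 182, 138, 95, 95, 84, 99]
```

Call:
{"name": "jog_arm", "arguments": {"series": [[-0.011, 0.0027, 0.0058, 0, 0, 0, 0], [-0.011, 0.0027, 0.0058, 0, 0, 0, 0], [-0.011, 0.0027, 0.0058, 0, 0, 0, 0], [-0.011, 0.0027, 0.0058, 0, 0, 0, 0], [0, 0, 0, 0, 0, 0, 0]]}}

```text
t: 34.75
tcp_pos: [0.6073, 0.182, 0.1157]
ee_rot: [-0.387, 2.743, 0.046]
contact_force: [0.2, 0.5, 0.1]
gripper_width: 0.0
gripper_force: 0.0
```

```bash
python3 - <<'E'
from h import *
tool();p,r=st();print("ux coord",p@UX,p@UY);q=UX*.64+UY*.001;to([q[0],q[1],.115])
E
```

```text
j [ 0.582  0.373 -0.567  0.432 -0.306 -2.264] p [0.607 0.182 0.116] up in tool [-0.364 -0.019 -0.931] wx [-0.894 -0.273  0.355] wy [-0.261  0.962  0.082] yaw -163.7184327670289
ux coord 0.6339862211381208 0.0030954505003398217
[0.614 0.182 0.115] shift [-0.005 -0.002  0.003] len 0.006
```

Call:
{"name": "jog_arm", "arguments": {"series": [[-0.0028, 0, 0.0011, 0, 0, 0, 0], [0, 0, 0, 0, 0, 0, 0]]}}

```text
t: 34.95
tcp_pos: [0.6082, 0.1815, 0.1155]
ee_rot: [-0.388, 2.744, 0.044]
contact_force: [0.4, 0.0, 0.1]
gripper_width: -0.004
gripper_force: 0.0
```

Call:
{"name": "jog_arm", "arguments": {"series": [[-0.0028, 0, 0.0011, 0, 0, 0, 0], [0, 0, 0, 0, 0, 0, 0]]}}

```text
t: 35.15
tcp_pos: [0.6105, 0.1819, 0.1153]
ee_rot: [-0.389, 2.745, 0.043]
contact_force: [-1.3, 0.1, -0.2]
gripper_width: -0.004
gripper_force: 0.1
```

Call:
{"name": "jog_arm", "arguments": {"series": [[-0.0028, 0, 0.0011, 0, 0, 0, 0], [0, 0, 0, 0, 0, 0, 0]]}}

```text
t: 35.35
tcp_pos: [0.6135, 0.1828, 0.1152]
ee_rot: [-0.389, 2.745, 0.043]
contact_force: [0.1, 0.4, 0.0]
gripper_width: 0.0
gripper_force: 0.2
```

Call:
{"name": "jog_arm", "arguments": {"series": [[-0.0028, 0, 0.0011, 0, 0, 0, 0], [0, 0, 0, 0, 0, 0, 0]]}}

```text
t: 35.55
tcp_pos: [0.6152, 0.183, 0.1149]
ee_rot: [-0.389, 2.747, 0.041]
contact_force: [-7.3, 0.1, 4.3]
gripper_width: -0.004
gripper_force: 3.3
```

Call:
{"name": "jog_arm", "arguments": {"series": [[-0.0028, 0, 0.0011, 0, 0, 0, 0], [0, 0, 0, 0, 0, 0, 0]]}}

```text
t: 35.75
tcp_pos: [0.6157, 0.1828, 0.1145]
ee_rot: [-0.389, 2.751, 0.038]
contact_force: [-19.6, 0.7, 12.2]
gripper_width: 0.003
gripper_force: 9.0
```

Call:
{"name": "jog_arm", "arguments": {"series": [[-0.0028, 0, 0.0011, 0, 0, 0, 0], [0, 0, 0, 0, 0, 0, 0]]}}

```text
t: 35.95
tcp_pos: [0.616, 0.1827, 0.1144]
ee_rot: [-0.389, 2.755, 0.035]
contact_force: [-32.3, 0.3, 21.5]
gripper_width: -0.003
gripper_force: 15.1
```

The tub is at its hard stop (−32 N on the push). I'll back off, raise, straighten, and compute the right door's arc.

Call:
{"name": "jog_arm", "arguments": {"series": [[0.02, 0, -0.008, 0, 0, 0, 0], [0.028, 0, -0.011, 0, 0, 0, 0], [0, 0, 0, 0, 6, 0, 0], [0, 0, 0, 0, 6, 0, 0], [0, 0, 0, 0, 6, 0, 0], [0, 0, 0, 0, 3, 0, 0], [0, 0, -0.04, 0, 0, 0, 0], [0, 0, -0.04, 0, 0, 0, 0]]}}

```text
t: 36.75
tcp_pos: [0.5726, 0.1685, 0.1959]
ee_rot: [-0.419, 3.073, -0.043]
contact_force: [0.6, 0.4, 0.2]
gripper_width: -0.004
gripper_force: 0.0
```

Call:
{"name": "jog_arm", "arguments": {"series": [[0, 0, -0.04, 0, 0, 0, 0], [0, 0, 0, 0, 0, 0, 0]]}}

```text
t: 36.95
tcp_pos: [0.574, 0.1708, 0.2436]
ee_rot: [-0.419, 3.057, -0.034]
contact_force: [0.4, -0.9, 0.4]
gripper_width: 0.003
gripper_force: 0.0
```

```bash
cat >> h.py <<'E'
HR=np.array([.714,.216,0])-.1*UX-.155*UY; HL=np.array([.714,.216,0])-.1*UX+.155*UY
def arc(side,th,r,rho,z):
    s=-1 if side=="R" else 1
    H=HR if s<0 else HL;th=np.radians(th)
    y=np.cos(th)*(-s)*UY-np.sin(th)*UX; n=-np.cos(th)*UX+s*np.sin(th)*UY
    return H+r*y+(.018+rho)*n+[0,0,z]
E
python3 - <<'E'
from h import *
tool();p,r=st();Rt=np.c_[-UX,UY,[0,0,-1]];print("turn to plumb",np.degrees(R.from_matrix(r.T@Rt).as_rotvec()))
t=cam("top")
for v in(-.07,-.03,.06):
    pts=np.array([UX*u+UY*v+[0,0,.123] for u in np.arange(.57,.68,.006)]);uv=proj(t,pts).round().astype(int)
    print(v,[int(t["color"][y,x,1]) for x,y in uv])
q=arc("R",97,.115,.05,.24);print(HR,HL);to(q)
# door edges in top view at z=.144
hsv=cv2.cvtColor(t["color"],cv2.COLOR_RGB2HSV)
for nm,H,th0,s in(("R",HR,97,-1),("L",HL,100,1)):
    for rr in(.06,.09,.12):
        row=[]
        for off in np.arange(-.03,.05,.004):
            q=arc(nm,th0,rr,off-.018,.144);x,y=proj(t,q)[0].round().astype(int);row.append(int(t["color"][y,x,1]))
        print(nm,rr,row)
E
```

```text
j [ 0.581  0.312 -0.11   0.049 -1.108 -1.901] p [0.574 0.171 0.244] up in tool [-0.053 -0.03  -0.998] wx [-0.962 -0.268  0.059] wy [-0.269  0.963 -0.014] yaw -164.34799971675602
turn to plumb [-1.719  3.007 -0.793]
-0.07 [142, 138, 130, 126, 125, 138, 142, 151, 152, 119, 64, 53, 49, 55, 64, 94, 99, 94, 93]
-0.03 [137, 140, 146, 144, 136, 134, 70, 34, 56, 76, 40, 47, 46, 50, 80, 91, 95, 91, 98]
0.06 [87, 110, 91, 51, 53, 74, 90, 53, 61, 62, 67, 67, 75, 75, 73, 75, 72, 76, 68]
[0.662 0.039 0.   ] [0.574 0.336 0.   ]
[ 0.583 -0.069  0.24 ] shift [ 0.054 -0.233  0.005] len 0.24
R 0.06 [76, 78, 81, 75, 82, 82, 79, 97, 98, 94, 101, 127, 148, 146, 145, 144, 140, 141, 134, 132]
R 0.09 [73, 78, 81, 78, 80, 77, 96, 103, 102, 102, 105, 132, 136, 137, 141, 137, 136, 134, 141, 140]
R 0.12 [77, 77, 72, 76, 74, 89, 97, 102, 99, 115, 141, 140, 141, 142, 141, 135, 137, 136, 135, 133]
L 0.06 [136, 137, 140, 138, 148, 149, 154, 156, 159, 156, 161, 159, 165, 141, 96, 85, 94, 82, 68, 74]
L 0.09 [33, 42, 39, 43, 67, 83, 92, 97, 68, 60, 70, 65, 54, 53, 56, 87, 138, 145, 144, 144]
L 0.12 [38, 37, 37, 40, 46, 60, 58, 65, 60, 69, 76, 81, 94, 105, 114, 119, 124, 143, 147, 149]
```

The tub rim no longer shows in front of the cupboard. The right door is at about 91°. Moving outside it and down.

Call:
{"name": "jog_arm", "arguments": {"series": [[0, 0, 0, -1.7, 3, -0.8, 0], [0.0085, -0.0389, 0, 0, 0, 0, 0], [0.0085, -0.0389, 0, 0, 0, 0, 0], [0.0085, -0.0389, 0, 0, 0, 0, 0], [0.0085, -0.0389, 0, 0, 0, 0, 0], [0.0085, -0.0389, 0, 0, 0, 0, 0], [0.0085, -0.0389, 0, 0, 0, 0, 0], [0, 0, 0, 0, 0, 0, 0]]}}

```text
t: 37.8
tcp_pos: [0.5866, -0.073, 0.2361]
ee_rot: [0.436, -3.095, 0.007]
contact_force: [-0.2, -0.4, -0.6]
gripper_width: 0.0
gripper_force: 0.0
```

Call:
{"name": "jog_arm", "arguments": {"series": [[0, 0, 0.035, 0, 0, 0, 0], [0, 0, 0.035, 0, 0, 0, 0], [0, 0, 0.035, 0, 0, 0, 0], [0, 0, 0.035, 0, 0, 0, 0], [0, 0, 0, 0, 0, 0, 0]]}}

```text
t: 38.3
tcp_pos: [0.5811, -0.0698, 0.0917]
ee_rot: [0.441, -3.084, 0.004]
contact_force: [-0.6, -0.3, -0.5]
gripper_width: -0.002
gripper_force: 0.0
```

```bash
python3 - <<'E'
from h import *
tool();to(*[arc("R",a,.115,.013,.1) for a in(90,75,60,45,30,15,5,0)])
E
```

```text
j [ 0.158  0.472 -0.262  0.003 -0.863 -1.447] p [ 0.581 -0.07   0.092] up in tool [ 0.027  0.001 -1.   ] wx [-0.96  -0.28  -0.026] wy [-0.28   0.96  -0.007] yaw -163.7276769182944
[ 0.56  -0.023  0.1  ] shift [ 0.007  0.051 -0.008] len 0.052
[0.548 0.005 0.1  ] shift [0.004 0.031 0.   ] len 0.031
[0.543 0.036 0.1  ] shift [-0.004  0.031 -0.   ] len 0.031
[0.546 0.067 0.1  ] shift [-0.012  0.029 -0.   ] len 0.031
[0.557 0.096 0.1  ] shift [-0.019  0.025 -0.001] len 0.031
[0.576 0.121 0.1  ] shift [-0.025  0.019 -0.001] len 0.031
[0.591 0.135 0.1  ] shift [-0.019  0.009 -0.001] len 0.021
[0.6   0.141 0.1  ] shift [-0.01   0.003 -0.   ] len 0.01
```

Call:
{"name": "jog_arm", "arguments": {"series": [[0, 0, -0.013, 0, 0, 0, 0], [0.0035, 0.025, 0, 0, 0, 0, 0], [0.0035, 0.026, 0, 0, 0, 0, 0], [0.002, 0.0155, 0, 0, 0, 0, 0], [0.002, 0.0155, 0, 0, 0, 0, 0], [-0.002, 0.0155, 0, 0, 0, 0, 0], [-0.002, 0.0155, 0, 0, 0, 0, 0], [0, 0, 0, 0, 0, 0, 0]]}}

```text
t: 39.1
tcp_pos: [0.5501, 0.0392, 0.1131]
ee_rot: [0.45, -3.103, 0.006]
contact_force: [3.4, 0.2, 6.7]
gripper_width: 0.0
gripper_force: 3.4
```

Call:
{"name": "jog_arm", "arguments": {"series": [[-0.006, 0.0145, 0, 0, 0, 0, 0], [-0.006, 0.0145, 0, 0, 0, 0, 0], [-0.0095, 0.0125, 0, 0, 0, 0, 0], [-0.0095, 0.0125, 0, 0, 0, 0, 0], [-0.0125, 0.0095, 0, 0, 0, 0, 0], [-0.0125, 0.0095, 0, 0, 0, 0, 0], [0, 0, 0, 0, 0, 0, 0]]}}

```text
t: 39.8
tcp_pos: [0.5837, 0.1252, 0.1128]
ee_rot: [0.449, -3.103, 0.005]
contact_force: [-1.6, 0.4, 11.5]
gripper_width: -0.004
gripper_force: 0.0
```

```bash
python3 - <<'E'
from h import *
tool();p,r=st();print(arm.observe()["contact_force"]);to(*[arc("R",a,.115,.013,.105) for a in(5,0)])
E
```

```text
j [ 0.483  0.457 -0.224  0.001 -0.897 -1.767] p [0.584 0.125 0.113] up in tool [ 0.006 -0.002 -1.   ] wx [-0.959 -0.284 -0.006] wy [-0.284  0.959 -0.004] yaw -163.52127311355886
[-1.568  0.354 11.503]
[0.591 0.135 0.105] shift [-0.01   0.007  0.008] len 0.014
[0.6   0.141 0.105] shift [-0.01   0.003 -0.   ] len 0.01
```

There is an unexpected upward 11 N, probably a knuckle on the door's top edge. I'll back out and check the door's angle.

Call:
{"name": "jog_arm", "arguments": {"series": [[0.01, 0, -0.01, 0, 0, 0, 0], [0.03, 0, 0, 0, 0, 0, 0], [0.04, 0, 0, 0, 0, 0, 0], [0.04, -0.02, 0, 0, 0, 0, 0], [0, 0, 0, 0, 0, 0, 0]]}}

```text
t: 40.3
tcp_pos: [0.464, 0.0663, 0.1207]
ee_rot: [0.439, -3.089, 0.008]
contact_force: [-0.2, -0.5, -0.3]
gripper_width: -0.0
gripper_force: 0.0
```

```bash
python3 - <<'E'
from h import *
tool();print(arm.observe()["contact_force"])
t=cam("top");f=t["color"].astype(int)
# score a door angle: door-top wood (r/g high, mid bright) along its centre line
for nm in "RL":
  for off in(-.009,):
    for th in range(0,116,4):
        P=np.array([arc(nm,th,rr,off-.018+.018,.144) for rr in np.arange(.03,.14,.01)])  # centre of thickness
        uv=proj(t,P).round().astype(int);c=f[uv[:,1],uv[:,0]];print(nm,th,c[:,0].tolist(),c[:,1].tolist()) if nm=="R" and th%8==0 else None
cv2.imwrite("pics/now.png",t["color"][:,:,::-1])
E
```

```text
j [ 0.488  0.262 -0.514 -0.003 -0.816 -1.774] p [0.464 0.066 0.121] up in tool [ 0.022 -0.002 -1.   ] wx [-0.96  -0.279 -0.02 ] wy [-0.279  0.96  -0.008] yaw -163.81998053682733
[-0.162 -0.473 -0.279]
R 0 [147, 136, 139, 90, 91, 81, 79, 71, 79, 82, 83, 68] [92, 83, 86, 58, 54, 52, 49, 52, 53, 55, 53, 50]
R 8 [146, 136, 147, 149, 166, 159, 157, 148, 139, 128, 116, 175] [89, 84, 92, 93, 104, 100, 96, 95, 91, 86, 84, 126]
R 16 [132, 135, 120, 144, 149, 157, 120, 153, 119, 154, 126, 54] [84, 84, 73, 87, 93, 98, 75, 95, 74, 95, 76, 34]
R 24 [67, 84, 58, 58, 58, 60, 59, 54, 56, 56, 105, 159] [46, 54, 40, 37, 42, 38, 37, 34, 40, 32, 78, 121]
R 32 [54, 60, 55, 56, 94, 158, 177, 171, 184, 180, 184, 183] [33, 37, 38, 37, 70, 121, 132, 123, 137, 144, 141, 140]
R 40 [56, 61, 65, 158, 183, 183, 175, 180, 183, 183, 183, 182] [38, 44, 44, 127, 143, 143, 129, 132, 146, 139, 138, 142]
R 48 [54, 63, 179, 184, 180, 183, 178, 184, 183, 181, 182, 96] [35, 40, 149, 150, 137, 135, 130, 141, 143, 136, 139, 78]
R 56 [64, 157, 185, 181, 180, 184, 179, 183, 184, 181, 176, 95] [44, 130, 155, 146, 137, 134, 131,
[... 211 characters left out ...]
182] [77, 149, 150, 143, 143, 136, 128, 143, 137, 138, 130, 136]
R 80 [113, 186, 182, 185, 180, 182, 179, 181, 181, 182, 176, 179] [83, 140, 147, 149, 136, 135, 132, 137, 133, 137, 129, 132]
R 88 [177, 181, 181, 181, 185, 183, 181, 180, 181, 179, 180, 183] [135, 140, 149, 146, 140, 136, 135, 130, 140, 133, 132, 135]
R 96 [179, 185, 181, 186, 181, 182, 182, 179, 184, 179, 184, 175] [133, 145, 143, 153, 140, 137, 136, 131, 138, 133, 136, 128]
R 104 [181, 182, 181, 183, 180, 184, 184, 182, 184, 183, 183, 182] [132, 141, 135, 148, 144, 138, 137, 136, 134, 142, 133, 134]
R 112 [181, 178, 182, 185, 179, 184, 184, 185, 180, 178, 182, 185] [138, 132, 139, 145, 145, 144, 141, 139, 134, 131, 141, 143]
```

The right door is at about 12°. I'll finish it with the finger higher up (z .125).

```bash
python3 - <<'E'
from h import *
to(*[arc("R",a,.115,.013,.125) for a in(25,12,6,0)])
E
```

```text
[0.5625 0.1048 0.125 ] shift [-0.1015  0.0088 -0.0053] len 0.102
[0.5799 0.1255 0.125 ] shift [-0.0224  0.015  -0.0004] len 0.027
[0.5893 0.1336 0.125 ] shift [-0.0114  0.0051 -0.0002] len 0.012
[0.5996 0.1406 0.125 ] shift [-0.0118  0.0039 -0.0002] len 0.012
```

Call:
{"name": "jog_arm", "arguments": {"series": [[-0.034, 0.003, -0.003, 0, 0, 0, 0], [-0.034, 0.003, -0.002, 0, 0, 0, 0], [-0.034, 0.003, -0.002, 0, 0, 0, 0], [-0.011, 0.0075, 0, 0, 0, 0, 0], [-0.011, 0.0075, 0, 0, 0, 0, 0], [-0.0115, 0.005, 0, 0, 0, 0, 0], [-0.006, 0.002, 0, 0, 0, 0, 0], [0, 0, 0, 0, 0, 0, 0]]}}

```text
t: 41.15
tcp_pos: [0.5983, 0.1397, 0.1261]
ee_rot: [0.445, -3.096, 0.007]
contact_force: [-0.3, -0.4, -0.4]
gripper_width: 0.007
gripper_force: 0.0
```

Call:
{"name": "jog_arm", "arguments": {"series": [[-0.004, 0.001, 0, 0, 0, 0, 0], [-0.003, 0.001, 0, 0, 0, 0, 0], [0, 0, 0, 0, 0, 0, 0]]}}

```text
t: 41.45
tcp_pos: [0.6044, 0.1431, 0.1263]
ee_rot: [0.444, -3.097, 0.007]
contact_force: [-0.3, -0.0, 0.2]
gripper_width: 0.001
gripper_force: 0.0
```

Call:
{"name": "jog_arm", "arguments": {"series": [[-0.003, 0, 0, 0, 0, 0, 0], [0, 0, 0, 0, 0, 0, 0]]}}

```text
t: 41.65
tcp_pos: [0.6072, 0.1439, 0.1262]
ee_rot: [0.444, -3.096, 0.007]
contact_force: [-0.6, -0.7, -0.5]
gripper_width: 0.001
gripper_force: 0.3
```

Call:
{"name": "jog_arm", "arguments": {"series": [[-0.003, 0, 0, 0, 0, 0, 0], [0, 0, 0, 0, 0, 0, 0]]}}

```text
t: 41.85
tcp_pos: [0.6074, 0.1439, 0.1261]
ee_rot: [0.443, -3.09, 0.009]
contact_force: [-7.8, 0.1, 4.9]
gripper_width: 0.002
gripper_force: 4.0
```

Call:
{"name": "jog_arm", "arguments": {"series": [[-0.003, 0, 0, 0, 0, 0, 0], [0, 0, 0, 0, 0, 0, 0]]}}

```text
t: 42.05
tcp_pos: [0.6075, 0.1439, 0.1261]
ee_rot: [0.442, -3.083, 0.011]
contact_force: [-14.7, -0.6, 10.6]
gripper_width: 0.002
gripper_force: 7.5
```

Call:
{"name": "jog_arm", "arguments": {"series": [[0.015, 0, 0, 0, 0, 0, 0], [0.03, 0, -0.01, 0, 0, 0, 0], [0.02, 0, -0.04, 0, 0, 0, 0], [0, 0, -0.04, 0, 0, 0, 0], [0, 0, -0.03, 0, 0, 0, 0], [0, 0, 0, 0, 0, 0, 0]]}}

```text
t: 42.65
tcp_pos: [0.5548, 0.1289, 0.2529]
ee_rot: [0.447, -3.108, 0.003]
contact_force: [0.2, 0.5, 0.5]
gripper_width: 0.003
gripper_force: 0.0
```

```bash
python3 - <<'E'
from h import *
tool();q=arc("L",105,.13,.07,.25);to(q,arc("L",105,.13,.07,.12))
t=cam("top");f=t["color"].astype(int)
for th in(92,96,100,104,108):
    for rr in(.06,.09,.12,.15):
        print("L",th,rr,[int(f[tuple(proj(t,arc("L",th,rr,o-.018,.144))[0].round().astype(int)[::-1])][0]) for o in np.arange(-.024,.045,.006)])
E
```

```text
j [ 0.513  0.282 -0.109  0.001 -1.182 -1.799] p [0.555 0.129 0.253] up in tool [ 0.002 -0.002 -1.   ] wx [-0.959 -0.282 -0.001] wy [-0.282  0.959 -0.002] yaw -163.62314081096903
[0.442 0.421 0.25 ] shift [0.026 0.312 0.003] len 0.313
[0.442 0.421 0.12 ] shift [-0.    0.    0.13] len 0.13
L 92 0.06 [179, 116, 96, 86, 113, 179, 179, 182, 179, 181, 184, 177]
L 92 0.09 [79, 62, 73, 120, 146, 145, 146, 155, 170, 167, 173, 174]
L 92 0.12 [99, 54, 87, 112, 125, 149, 154, 161, 164, 170, 169, 171]
L 92 0.15 [100, 70, 111, 117, 146, 153, 159, 164, 167, 171, 176, 173]
L 96 0.06 [153, 123, 86, 80, 166, 179, 179, 180, 181, 179, 182, 180]
L 96 0.09 [62, 73, 136, 146, 145, 146, 155, 166, 170, 173, 176, 176]
L 96 0.12 [66, 98, 120, 135, 149, 157, 163, 164, 170, 172, 177, 171]
L 96 0.15 [98, 117, 146, 152, 159, 165, 170, 170, 174, 173, 174, 168]
L 100 0.06 [99, 79, 80, 166, 179, 179, 177, 179, 181, 179, 182, 182]
L 100 0.09 [100, 136, 146, 145, 149, 155, 166, 170, 170, 176, 176, 177]
L 100 0.12 [112, 125, 136, 154, 161, 163, 164, 173, 177, 177, 171, 172]
L 100 0.15 [133, 152, 159, 161, 170, 170, 172, 176, 175, 171, 171, 161]
L 104 0.06 [79, 81, 113, 179, 179, 184, 180, 180, 179, 178, 177, 179]
L 104 0.09 [136, 146, 137, 149, 155, 166, 170, 170, 176, 175, 176, 178]
L 104 0.12 [131, 149, 157, 161, 161, 166, 175, 174, 173, 178, 172, 165]
L 104 0.15 [159, 160, 170, 167, 172, 176, 171, 170, 171, 167, 161, 153]
L 108 0.06 [81, 113, 166, 179, 184, 177, 180, 179, 178, 178, 179, 180]
L 108 0.09 [139, 137, 149, 155, 166, 170, 173, 175, 177, 178, 177, 175]
L 108 0.12 [154, 157, 163, 164, 170, 175, 175, 174, 178, 170, 167, 157]
L 108 0.15 [164, 167, 172, 174, 171, 170, 171, 169, 165, 154, 152, 141]
```

The right door is shut against its stop. Now the flanged door.

Call:
{"name": "jog_arm", "arguments": {"series": [[0.0033, 0.039, 0, 0, 0, 0, 0], [0.0033, 0.039, 0, 0, 0, 0, 0], [0.0033, 0.039, 0, 0, 0, 0, 0], [0.0033, 0.039, 0, 0, 0, 0, 0], [0.0033, 0.039, 0, 0, 0, 0, 0], [0.0033, 0.039, 0, 0, 0, 0, 0], [0.0033, 0.039, 0, 0, 0, 0, 0], [0.0033, 0.039, 0, 0, 0, 0, 0]]}}

```text
t: 43.5
tcp_pos: [0.4379, 0.4211, 0.2449]
ee_rot: [0.444, -3.095, 0.009]
contact_force: [1.1, 0.6, -0.8]
gripper_width: -0.001
gripper_force: 0.0
```

Call:
{"name": "jog_arm", "arguments": {"series": [[0, 0, 0.03, 0, 0, 0, 0], [0, 0, 0.035, 0, 0, 0, 0], [0, 0, 0.035, 0, 0, 0, 0], [0, 0, 0.025, 0, 0, 0, 0], [0, 0, 0, 0, 0, 0, 0]]}}

```text
t: 44.0
tcp_pos: [0.4352, 0.4164, 0.116]
ee_rot: [0.442, -3.088, 0.019]
contact_force: [-0.0, -0.3, -0.3]
gripper_width: -0.003
gripper_force: 0.0
```

```bash
python3 - <<'E'
from h import *
tool();to(*[arc("L",a,.13,.013,.125) for a in(98,85,70,55,40,25,12,5,0)])
E
```

```text
j [ 1.027  0.469 -0.188 -0.011 -0.937 -2.307] p [0.435 0.416 0.116] up in tool [ 0.023 -0.009 -1.   ] wx [-0.96 -0.28 -0.02] wy [-0.28   0.96  -0.015] yaw -163.72872640240044
[0.441 0.348 0.125] shift [ 0.014 -0.067 -0.008] len 0.069
[0.442 0.318 0.125] shift [ 0.008 -0.029  0.   ] len 0.03
[0.451 0.284 0.125] shift [ 0.001 -0.035  0.   ] len 0.035
[0.469 0.254 0.125] shift [-0.009 -0.034  0.   ] len 0.035
[0.494 0.23  0.125] shift [-0.017 -0.03  -0.   ] len 0.035
[0.524 0.213 0.125] shift [-0.024 -0.025 -0.   ] len 0.035
[0.553 0.204 0.125] shift [-0.026 -0.016 -0.001] len 0.03
[0.57  0.203 0.125] shift [-0.015 -0.006 -0.   ] len 0.016
[0.581 0.203 0.125] shift [-0.011 -0.003 -0.   ] len 0.012
```

Call:
{"name": "jog_arm", "arguments": {"series": [[0.005, -0.022, -0.008, 0, 0, 0, 0], [0.005, -0.022, 0, 0, 0, 0, 0], [0.004, -0.022, 0, 0, 0, 0, 0], [0.004, -0.0145, 0, 0, 0, 0, 0], [0.004, -0.0145, 0, 0, 0, 0, 0], [0.0005, -0.0175, 0, 0, 0, 0, 0], [0.0005, -0.0175, 0, 0, 0, 0, 0], [0, 0, 0, 0, 0, 0, 0]]}}

```text
t: 44.8
tcp_pos: [0.452, 0.2857, 0.1301]
ee_rot: [0.441, -3.096, 0.008]
contact_force: [0.2, 0.6, 0.3]
gripper_width: -0.004
gripper_force: 0.0
```

Call:
{"name": "jog_arm", "arguments": {"series": [[-0.0045, -0.017, 0, 0, 0, 0, 0], [-0.0045, -0.017, 0, 0, 0, 0, 0], [-0.0085, -0.015, 0, 0, 0, 0, 0], [-0.0085, -0.015, 0, 0, 0, 0, 0], [-0.012, -0.0125, 0, 0, 0, 0, 0], [-0.012, -0.0125, 0, 0, 0, 0, 0], [0, 0, 0, 0, 0, 0, 0]]}}

```text
t: 45.5
tcp_pos: [0.5264, 0.2158, 0.1293]
ee_rot: [0.442, -3.097, 0.008]
contact_force: [-0.8, 0.0, 0.6]
gripper_width: 0.003
gripper_force: 0.0
```

Call:
{"name": "jog_arm", "arguments": {"series": [[-0.013, -0.008, 0, 0, 0, 0, 0], [-0.013, -0.008, 0, 0, 0, 0, 0], [-0.008, -0.003, 0, 0, 0, 0, 0], [-0.007, -0.003, 0, 0, 0, 0, 0], [-0.005, -0.001, 0, 0, 0, 0, 0], [0, 0, 0, 0, 0, 0, 0]]}}

```text
t: 46.1
tcp_pos: [0.576, 0.2078, 0.1289]
ee_rot: [0.444, -3.097, 0.007]
contact_force: [-0.2, 0.0, -0.2]
gripper_width: -0.002
gripper_force: 0.0
```

```bash
python3 - <<'E'
from h import *
tool();to(arc("L",0,.13,.011,.125));p,_=st();print(p@UX,p@UY)
E
```

```text
j [ 0.609  0.465 -0.16  -0.002 -0.96  -1.894] p [0.576 0.208 0.129] up in tool [ 0.014 -0.002 -1.   ] wx [-0.96  -0.281 -0.013] wy [-0.281  0.96  -0.006] yaw -163.66825835251916
[0.583 0.204 0.125] shift [-0.006 -0.006  0.004] len 0.009
0.6112025644794405 0.03667922282250287
```

Expected stop is at ux ≈ .623. Pushing gently to it.

Call:
{"name": "jog_arm", "arguments": {"series": [[-0.004, 0, 0, 0, 0, 0, 0], [-0.004, 0, 0, 0, 0, 0, 0], [0, 0, 0, 0, 0, 0, 0]]}}

```text
t: 46.4
tcp_pos: [0.5837, 0.2102, 0.129]
ee_rot: [0.445, -3.097, 0.006]
contact_force: [0.0, -0.1, 0.0]
gripper_width: 0.003
gripper_force: 0.0
```

Call:
{"name": "jog_arm", "arguments": {"series": [[-0.004, 0, 0, 0, 0, 0, 0], [0, 0, 0, 0, 0, 0, 0]]}}

```text
t: 46.6
tcp_pos: [0.5859, 0.2106, 0.1288]
ee_rot: [0.444, -3.093, 0.008]
contact_force: [-4.4, -1.1, 3.7]
gripper_width: -0.002
gripper_force: 2.3
```

Call:
{"name": "jog_arm", "arguments": {"series": [[-0.003, 0, 0, 0, 0, 0, 0], [0, 0, 0, 0, 0, 0, 0]]}}

```text
t: 46.8
tcp_pos: [0.5861, 0.2105, 0.1288]
ee_rot: [0.443, -3.087, 0.01]
contact_force: [-12.0, -1.3, 8.1]
gripper_width: -0.002
gripper_force: 6.1
```

Call:
{"name": "jog_arm", "arguments": {"series": [[-0.003, 0, 0, 0, 0, 0, 0], [0, 0, 0, 0, 0, 0, 0]]}}

```text
t: 47.0
tcp_pos: [0.5862, 0.2105, 0.1288]
ee_rot: [0.441, -3.081, 0.013]
contact_force: [-19.3, -2.4, 13.1]
gripper_width: -0.001
gripper_force: 9.8
```

Both doors stop at the same plane. I'll retreat and take the last look.

Call:
{"name": "jog_arm", "arguments": {"series": [[0.015, 0, 0, 0, 0, 0, 0], [0.03, 0, -0.01, 0, 0, 0, 0], [0.02, 0, -0.04, 0, 0, 0, 0], [0, 0, -0.045, 0, 0, 0, 0], [0, 0, -0.045, 0, 0, 0, 0], [0.02, 0.04, 0, 0, 0, 0, 0], [0.02, 0.04, 0, 0, 0, 0, 0], [0.02, 0.04, 0, 0, 0, 0, 0]]}}

```text
t: 47.8
tcp_pos: [0.4405, 0.2948, 0.2712]
ee_rot: [0.443, -3.099, 0.003]
contact_force: [1.1, 1.0, -0.2]
gripper_width: -0.0
gripper_force: 0.0
```

Call:
{"name": "jog_arm", "arguments": {"series": [[0.02, 0.04, 0, 0, 0, 0, 0], [0.02, 0.04, 0, 0, 0, 0, 0], [0.01, 0.04, 0, 0, 0, 0, 0], [0, 0.04, 0, 0, 0, 0, 0], [0, 0.04, 0, 0, 0, 0, 0], [0, 0, 0, 0, 0, 0, 0]]}}

```text
t: 48.4
tcp_pos: [0.3355, 0.4758, 0.2699]
ee_rot: [0.451, -3.097, 0.003]
contact_force: [-0.6, 0.3, -0.7]
gripper_width: -0.003
gripper_force: 0.0
```

```bash
python3 - <<'E'
from h import *
t=cam("top");s=cam("side")
a=cv2.resize(t["color"][85:230,195:455,::-1],None,fx=3,fy=3,interpolation=2)[:, :780]
b=cv2.resize(s["color"][85:350,225:465,::-1],None,fx=1,fy=1)
b=cv2.resize(s["color"][90:230,225:385,::-1],None,fx=2.4,fy=2.4,interpolation=2)[:160+0]
b1=cv2.resize(s["color"][95:215,225:365,::-1],(400,165*400//400),interpolation=2)
o=np.zeros((600,780,3),np.uint8)
a=cv2.resize(t["color"][100:225,200:455,::-1],(520,255),interpolation=2);o[:255,:520]=a
b=cv2.resize(s["color"][95:215,225:385,::-1],(460,345),interpolation=2);o[255:,:460]=b
c=cv2.resize(s["color"][225:350,315:455,::-1],(320,286),interpolation=2);o[300:586,460:780]=c
cv2.imwrite("pics/fin.png",o);print(arm.observe()["tcp_pos"],arm.observe()["contact_force"])
E
```

```text
[0.33637321 0.4723332  0.27012778] [-0.12083516  0.14305419 -0.8014887 ]
```

View pics/fin.png

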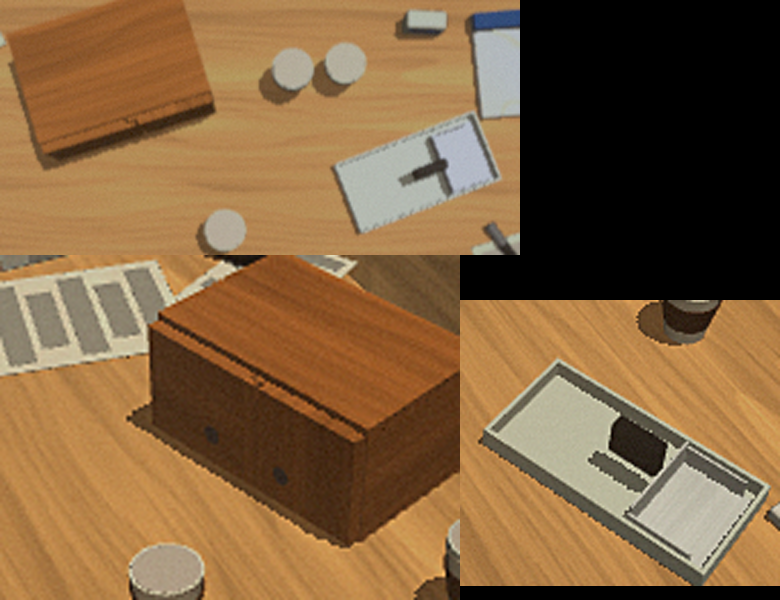

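The last view shows both doors shut flush, the tray empty of beads, and the scoop lying flat inside it. The scoop was shifted to the far end but is still flat, and the cups are untouched. Handing in.

```bash
python3 -c "
from rig import arm
print(arm.sign_off())"
```

```text
the job is handed in; nothing more can be done
None
```

The job is handed in: all four beads are in the tub, the tub is pushed fully home, the rebated door and then the flanged door are shut, and the scoop lies flat in the emptied tray; hand-in returned no verdict.

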